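# Pack the bead tubes into the storage case

### The job

Pack away the bead tubes: take any copper wire spool out of the wooden tray and put it in the cardboard spool box, and lay every bead tube that is on the table flat in the tray, one to a pocket, long tubes in long pockets and short tubes in short pockets. Only when all are in, slide the loaded tray by its pull fully home into the clear-topped case, and then swing the latch shut across its front. Leave everything else on the table where it is.

Things in the scene. Friction and masses are not known exactly. Their poses are not given: they have to be found in the camera images.
- tray: Light wooden slab 165 mm long (x), 182 wide (y), 16 high, 0.45 kg, loose on the table, with six pockets: a row of three long ones, a row of three short. Origin: centre of the underside. x points the way it slides into the case. At the other end a wooden pull sticks out: tray x -82.5 to -127.5 mm, 16 mm wide about y = 0, 0 to 34 mm high.
- case: Fixed wooden case, no floor (the tray slides on the table), clear top at 42 to 47 mm height. Mouth at its -x end, x = -82.5 mm, back wall at +82.5. Inside 188 mm wide (3 mm play each side of the tray); the first 45 mm flare outward as a guide. Origin: on the table, middle of the inside; with the tray fully home both origins and axes coincide, the pull sticking out.
- latch (a joint): Swing latch at the case mouth, a steel bar 72 mm long on an upright pivot at case x = -102.5, y = -114 mm. 0 rad = shut, bar along case +y across the tray's front; grows to 2.7 as it swings away (counter-clockwise from above); pi/2 = straight out along case -x. Stays where left. A tray that is not home blocks it.
- latch_knob (a point): Top of the latch's upright round knob, 16 mm in diameter, reaching from 22 to 80 mm above the table, 62 mm from the pivot along the bar.
- spool_box: Open cardboard box for wire spools, fixed: 150 mm (x) by 120 mm (y), 40 mm high, walls 5 mm. Origin: centre of its underside.
- long_pocket1 (a point): Centre, at the level of the tray's top face, of a long pocket: 98 mm (tray y) by 31 mm (tray x), 12 mm deep.
- long_pocket2 (a point): Centre, at the level of the tray's top face, of a long pocket: 98 mm (tray y) by 31 mm (tray x), 12 mm deep.
- long_pocket3 (a point): Centre, at the level of the tray's top face, of a long pocket: 98 mm (tray y) by 31 mm (tray x), 12 mm deep.
- short_pocket1 (a point): Centre, at the level of the tray's top face, of a short pocket: 68 mm (tray y) by 31 mm (tray x), 12 mm deep.
- short_pocket2 (a point): Centre, at the level of the tray's top face, of a short pocket: 68 mm (tray y) by 31 mm (tray x), 12 mm deep.
- short_pocket3 (a point): Centre, at the level of the tray's top face, of a short pocket: 68 mm (tray y) by 31 mm (tray x), 12 mm deep.
- long_tube1: Long bead tube: square clear plastic tube with beads inside and a white cap at its +x end, 90 mm long (x), 24 by 24 mm across, 60 g. Origin: its centre. Starts lying on the table; may be absent.
- long_tube2: Long bead tube: square clear plastic tube with beads inside and a white cap at its +x end, 90 mm long (x), 24 by 24 mm across, 60 g. Origin: its centre. Starts lying on the table; may be absent.
- long_tube3: Long bead tube: square clear plastic tube with beads inside and a white cap at its +x end, 90 mm long (x), 24 by 24 mm across, 60 g. Origin: its centre. Starts lying on the table; may be absent.
- short_tube1: Short bead tube: square clear plastic tube with beads inside and a white cap at its +x end, 60 mm long (x), 24 by 24 mm across, 60 g. Origin: its centre. Starts lying on the table; may be absent.
- short_tube2: Short bead tube: square clear plastic tube with beads inside and a white cap at its +x end, 60 mm long (x), 24 by 24 mm across, 60 g. Origin: its centre. Starts lying on the table; may be absent.
- short_tube3: Short bead tube: square clear plastic tube with beads inside and a white cap at its +x end, 60 mm long (x), 24 by 24 mm across, 60 g. Origin: its centre. Starts lying on the table; may be absent.
- spool1: Spool of copper wire, 60 mm long (x), square black end flanges 28 mm across, wound body between them 25 mm across. Origin: its centre. Starts lying in a pocket of the tray (along tray y); one of the two may be absent.
- spool2: Spool of copper wire, 60 mm long (x), square black end flanges 28 mm across, wound body between them 25 mm across. Origin: its centre. Starts lying in a pocket of the tray (along tray y); one of the two may be absent.
- bowl: Bystander: glass bowl, 100 mm across, 65 mm high; not part of the job. Origin: on its underside.
- jar: Bystander: amber glass jar, 56 mm across, 75 mm high; not part of the job. Origin: on its underside.
- cup: Bystander: paper cup, 72 mm across, 90 mm high; not part of the job. Origin: on its underside.
- driftwood: Bystander: piece of driftwood, 130 mm long, 22 mm high; not part of the job. Origin: on its underside.
- pliers: Bystander: pliers with black grips, 150 mm long; not part of the job. Origin: on its underside.
Mind the look-alikes: they are no part of the job. What is shaped like the spool1 but green or yellow is not meant.

How it is judged:
On the way, in this order (a step that is already met when the one before it is completed fails the run):
1. the spools are in the spool box and every tube lies in a pocket of its kind while the tray is still outside the case (((horizontal distance between long_tube1 and long_pocket1 below 0.012 m and z of long_tube1 in the frame of tray below 0.019 m) or (horizontal distance between long_tube1 and long_pocket2 below 0.012 m and z of long_tube1 in the frame of tray below 0.019 m) or (horizontal distance between long_tube1 and long_pocket3 below 0.012 m and z of long_tube1 in the frame of tray below 0.019 m)) and ((horizontal distance between long_tube2 and long_pocket1 below 0.012 m and z of long_tube2 in the frame of tray below 0.019 m) or (horizontal distance between long_tube2 and long_pocket2 below 0.012 m and z of long_tube2 in the frame of tray below 0.019 m) or (horizontal distance between long_tube2 and long_pocket3 below 0.012 m and z of long_tube2 in the frame of tray below 0.019 m)) and ((horizontal distance between long_tube3 and long_pocket1 below 0.012 m and z of long_tube3 in the frame of tray below 0.019 m) or (horizontal distance between long_tube3 and long_pocket2 below 0.012 m and z of long_tube3 in the frame of tray below 0.019 m) or (horizontal distance between long_tube3 and long_pocket3 below 0.012 m and z of long_tube3 in the frame of tray below 0.019 m)) and ((horizontal distance between short_tube1 and short_pocket1 below 0.012 m and z of short_tube1 in the frame of tray below 0.019 m) or (horizontal distance between short_tube1 and short_pocket2 below 0.012 m and z of short_tube1 in the frame of tray below 0.019 m) or (horizontal distance between short_tube1 and short_pocket3 below 0.012 m and z of short_tube1 in the frame of tray below 0.019 m)) and ((horizontal distance between short_tube2 and short_pocket1 below 0.012 m and z of short_tube2 in the frame of tray below 0.019 m) or (horizontal distance between short_tube2 and short_pocket2 below 0.012 m and z of short_tube2 in the frame of tray below 0.019 m) or (horizontal distance between short_tube2 and short_pocket3 below 0.012 m and z of short_tube2 in the frame of tray below 0.019 m)) and ((horizontal distance between short_tube3 and short_pocket1 below 0.012 m and z of short_tube3 in the frame of tray below 0.019 m) or (horizontal distance between short_tube3 and short_pocket2 below 0.012 m and z of short_tube3 in the frame of tray below 0.019 m) or (horizontal distance between short_tube3 and short_pocket3 below 0.012 m and z of short_tube3 in the frame of tray below 0.019 m)) and x of spool1 in the frame of spool_box between -0.07 and 0.07 m and y of spool1 in the frame of spool_box between -0.055 and 0.055 m and z of each of spool1, spool2 in the frame of spool_box below 0.055 m and x of spool2 in the frame of spool_box between -0.07 and 0.07 m and y of spool2 in the frame of spool_box between -0.055 and 0.055 m and x of tray in the frame of case below -0.1 m), for 0.2 s.
2. the loaded tray is fully home in the case, the latch still open (((horizontal distance between long_tube1 and long_pocket1 below 0.012 m and z of long_tube1 in the frame of tray below 0.019 m) or (horizontal distance between long_tube1 and long_pocket2 below 0.012 m and z of long_tube1 in the frame of tray below 0.019 m) or (horizontal distance between long_tube1 and long_pocket3 below 0.012 m and z of long_tube1 in the frame of tray below 0.019 m)) and ((horizontal distance between long_tube2 and long_pocket1 below 0.012 m and z of long_tube2 in the frame of tray below 0.019 m) or (horizontal distance between long_tube2 and long_pocket2 below 0.012 m and z of long_tube2 in the frame of tray below 0.019 m) or (horizontal distance between long_tube2 and long_pocket3 below 0.012 m and z of long_tube2 in the frame of tray below 0.019 m)) and ((horizontal distance between long_tube3 and long_pocket1 below 0.012 m and z of long_tube3 in the frame of tray below 0.019 m) or (horizontal distance between long_tube3 and long_pocket2 below 0.012 m and z of long_tube3 in the frame of tray below 0.019 m) or (horizontal distance between long_tube3 and long_pocket3 below 0.012 m and z of long_tube3 in the frame of tray below 0.019 m)) and ((horizontal distance between short_tube1 and short_pocket1 below 0.012 m and z of short_tube1 in the frame of tray below 0.019 m) or (horizontal distance between short_tube1 and short_pocket2 below 0.012 m and z of short_tube1 in the frame of tray below 0.019 m) or (horizontal distance between short_tube1 and short_pocket3 below 0.012 m and z of short_tube1 in the frame of tray below 0.019 m)) and ((horizontal distance between short_tube2 and short_pocket1 below 0.012 m and z of short_tube2 in the frame of tray below 0.019 m) or (horizontal distance between short_tube2 and short_pocket2 below 0.012 m and z of short_tube2 in the frame of tray below 0.019 m) or (horizontal distance between short_tube2 and short_pocket3 below 0.012 m and z of short_tube2 in the frame of tray below 0.019 m)) and ((horizontal distance between short_tube3 and short_pocket1 below 0.012 m and z of short_tube3 in the frame of tray below 0.019 m) or (horizontal distance between short_tube3 and short_pocket2 below 0.012 m and z of short_tube3 in the frame of tray below 0.019 m) or (horizontal distance between short_tube3 and short_pocket3 below 0.012 m and z of short_tube3 in the frame of tray below 0.019 m)) and x of tray in the frame of case above -0.006 m and y of tray in the frame of case between -0.006 and 0.006 m and angle between the x axis of tray and the x axis of case, either way round below 0.06 rad and height (world z) of tray below 0.006 m and value of joint latch above 0.5 rad), for 0.2 s.
3. the latch is shut (x of tray in the frame of case above -0.006 m and y of tray in the frame of case between -0.006 and 0.006 m and angle between the x axis of tray and the x axis of case, either way round below 0.06 rad and height (world z) of tray below 0.006 m and value of joint latch below 0.2 rad), for 0.2 s.
At the end, for the whole second after the job is handed in: Every tube present lies down in a pocket of its own length (centre within 12 mm of the pocket's centre, resting on its floor), every spool present lies in the spool box, the tray is home in the case (within 6 mm, square), the latch is shut (below 0.2 rad), and all is at rest (all of step 3 and ((horizontal distance between long_tube1 and long_pocket1 below 0.012 m and z of long_tube1 in the frame of tray below 0.019 m) or (horizontal distance between long_tube1 and long_pocket2 below 0.012 m and z of long_tube1 in the frame of tray below 0.019 m) or (horizontal distance between long_tube1 and long_pocket3 below 0.012 m and z of long_tube1 in the frame of tray below 0.019 m)) and ((horizontal distance between long_tube2 and long_pocket1 below 0.012 m and z of long_tube2 in the frame of tray below 0.019 m) or (horizontal distance between long_tube2 and long_pocket2 below 0.012 m and z of long_tube2 in the frame of tray below 0.019 m) or (horizontal distance between long_tube2 and long_pocket3 below 0.012 m and z of long_tube2 in the frame of tray below 0.019 m)) and ((horizontal distance between long_tube3 and long_pocket1 below 0.012 m and z of long_tube3 in the frame of tray below 0.019 m) or (horizontal distance between long_tube3 and long_pocket2 below 0.012 m and z of long_tube3 in the frame of tray below 0.019 m) or (horizontal distance between long_tube3 and long_pocket3 below 0.012 m and z of long_tube3 in the frame of tray below 0.019 m)) and ((horizontal distance between short_tube1 and short_pocket1 below 0.012 m and z of short_tube1 in the frame of tray below 0.019 m) or (horizontal distance between short_tube1 and short_pocket2 below 0.012 m and z of short_tube1 in the frame of tray below 0.019 m) or (horizontal distance between short_tube1 and short_pocket3 below 0.012 m and z of short_tube1 in the frame of tray below 0.019 m)) and ((horizontal distance between short_tube2 and short_pocket1 below 0.012 m and z of short_tube2 in the frame of tray below 0.019 m) or (horizontal distance between short_tube2 and short_pocket2 below 0.012 m and z of short_tube2 in the frame of tray below 0.019 m) or (horizontal distance between short_tube2 and short_pocket3 below 0.012 m and z of short_tube2 in the frame of tray below 0.019 m)) and ((horizontal distance between short_tube3 and short_pocket1 below 0.012 m and z of short_tube3 in the frame of tray below 0.019 m) or (horizontal distance between short_tube3 and short_pocket2 below 0.012 m and z of short_tube3 in the frame of tray below 0.019 m) or (horizontal distance between short_tube3 and short_pocket3 below 0.012 m and z of short_tube3 in the frame of tray below 0.019 m)) and x of spool1 in the frame of spool_box between -0.07 and 0.07 m and y of spool1 in the frame of spool_box between -0.055 and 0.055 m and z of each of spool1, spool2 in the frame of spool_box below 0.055 m and x of spool2 in the frame of spool_box between -0.07 and 0.07 m and y of spool2 in the frame of spool_box between -0.055 and 0.055 m and linear speed of each of long_tube1, long_tube2, long_tube3, short_tube1, short_tube2, short_tube3, spool1, spool2, tray below 0.02 m/s); the robot touches nothing.
It fails at once if the bowl is moved by more than 40 mm (distance of bowl from where it was at the start of the episode above 0.04 m).
It fails at once if the jar is moved by more than 40 mm (distance of jar from where it was at the start of the episode above 0.04 m).
It fails at once if the cup is moved by more than 40 mm (distance of cup from where it was at the start of the episode above 0.04 m).
It fails at once if the driftwood is moved by more than 40 mm (distance of driftwood from where it was at the start of the episode above 0.04 m).
It fails at once if the pliers is moved by more than 40 mm (distance of pliers from where it was at the start of the episode above 0.04 m).
Of long_tube1, long_tube2, long_tube3, short_tube1, short_tube2, short_tube3 only 4 to 6 are there at a start; the rules pass over those that are not, and their reading is None.
Of spool1, spool2 only 1 to 2 are there at a start; the rules pass over those that are not, and their reading is None.
At some moment in a run one of long_tube1, long_tube2, long_tube3, short_tube1, short_tube2, short_tube3 may be knocked a few centimetres aside while the robot is not near it.
Once in a run the grip may slacken for a moment while it holds something.
It also fails if it takes over 210 s, if anything falls off the work surface, if the arm or the gripper's body presses on something with over 40 N, if the wrist force passes 120 N, or if a joint passes its speed limit or range.

### The arm

A 7-joint arm with a two-finger parallel gripper is mounted at the origin on the work surface. World frame = base frame: x ahead of the robot, y to its left, z up, the work surface at z = 0. Lengths are in m, angles in rad, forces in N, time in s.
With the tool pointing down it reaches from about 0.425 to 0.875 m from the base axis. Payload 4.7 kg.
Tool frame: the origin (TCP) lies between the finger pads; the fingertips stand 19 mm ahead of it and the grasp point (between the pads) is the TCP (ctrl.tip_extent is the distance from the TCP to the fingertips, in m); z points along the fingers, y is the line along which they close (so a half turn about z gives the same grasp; the last joint's range is limited). The gripper opens to 87 mm and grips with 3 to 60 N. Pads are 19 mm wide; open, the fingers measure 117 mm over their backs; the gripper's body (75 mm by 190 mm) begins 51 mm behind the grasp point.
Start: joints at [0.014, 0.321, -0.07, 1.45, 0.023, 1.371, -0.057], TCP at [0.65, -0, 0.242] pointing down, gripper open.
Joint ranges: [-2.86, 2.86], [-0.3, 2.09], [-1.38, 1.24], [0.06, 2.45], [-1.56, 4.7], [0.09, 2.05], [-2.69, 2.69]. Speed limits (rad/s): [2.57, 2.57, 3.14, 3.14, 3.14, 3.14, 3.14].

### API

Orientations are given as a rotation vector (axis times angle).
In Python, from bench import ctrl gives the robot as it stands.
- The arm moves only by the shell command python3 -m crank 'ROWS' [OPENING] [FORCE]. ROWS is JSON, a list of rows, each an object of numbers: "tx", "ty", "tz": the shift along the tool's x, y, z in mm; "turn": the turn about the tool's z in units of 5 degrees (1.0 is 5 degrees). In form: [{"tx": .., "ty": .., "tz": .., "turn": ..}, ...]. A call has 1 to 5 rows; each row is the pose to reach, as a shift and turn from the pose commanded when the call began, along the tool's axes at that moment; what a row does not reach only later rows make up. A row lasts 1/8 s, in which the tool goes at most 62.5 mm and 10.7 degrees, less where a joint would pass 70% of its speed; a pose out of reach is approached as far as the arm can. A call with a gripper value outside its range is refused whole. OPENING is the finger opening in mm, from 0 to 87, set as the call begins (- or left out, the last holds). The fingers move at their own pace and stop on an object; FORCE is the grip in N (left out, the last holds). Time passes only in rows, so rows that repeat a pose let the fingers close. It gives the time, the measured TCP pose, the force, the opening and the grip force at its end, in the units of the state.
- ctrl.get_state(): the state, without advancing time (a new reading comes with each control period).
- ctrl.get_image(name): name is "scene" or "side" or "wrist"; returns (picture, depth): 480x640x3 uint8, red, green, blue; 480x640 float32, m along the optical axis (not along the pixel's ray), 0 where there is no reading.
- ctrl.camera_model(name): a dict with "intrinsics" (3x3 intrinsics, pixels), "origin" and "orientation" of the camera in the world. Camera axes: x right, y down, z forward; pixel columns grow to the right and rows downward; lengths in m; the calibration is good to about 2 mm. A picture is of the moment at which its call begins: read the wrist's pose just before it. camera_model takes no time and is no camera call; for the wrist camera it gives the pose at the moment of the call.
- ctrl.close_job(): hands the job in; it is judged then, once.
Trained networks look in the newest picture that a camera, given by its name, has taken for a name from the list of things; names that differ only in an ending like _2 or _b are one class to them, and where a whole thing is asked for, a point or a joint stands for the part that bears it (a point fixed in the world has none). Each returns a list of dicts, best first, with "confidence" (0 to 1); they miss things now and then, are a little off and sometimes report something else, mostly with a low value. They report only what shows in the picture. A call takes as long as a camera call. They do not tell look-alikes from the thing itself.
- ctrl.recognise(camera, query): "xyz" ([x, y, z] in m, in world coordinates, good to about 4 mm: the middle of the surface that is visible of it).
- ctrl.mark_of(camera, query): "xyz" ([x, y, z] in m, in world coordinates, good to about 4 mm: a listed point, or the origin of a listed thing).
The state is a dict: "time": time; "joint_positions": joint angles; "qd": joint speeds; "joint_torque": joint torques, N m; "position": TCP position; "tool_rot": TCP orientation; "ft_force": force on the tool from outside, world axes, zero at the start; "torque": the same for the moment, N m; "grip_width": opening from 0.0 (shut) to 1.0 (fully open); "grip_force": force on a finger pad.
Only numpy, scipy, OpenCV 4.12 (cv2) and the standard library are available. Lean on these libraries where they do the work, as an engineer would, in place of code of your own. Each camera call takes 0.05 s, during which the arm holds its last target. There are 200 camera calls.

## Working session

There is one attempt and no reset: what is moved stays moved. The work goes in short steps, Python scripts to look and compute and a shell command to move; the robot and the scene stay as the last step left them, time stands still between calls to the robot, and variables do not carry over. Pictures are saved under pics/ and viewed, at most 14 in all, crops included, and the job is handed in when it is done.

```bash
mkdir -p pics; ls; cat > h.py <<'E'
import numpy as np, cv2
from bench import ctrl
from scipy.spatial.transform import Rotation as R
def save(cam,fn):
    im,d=ctrl.get_image(cam); cv2.imwrite('pics/'+fn,im[:,:,::-1]); np.save('pics/'+fn[:-4]+'_d.npy',d); m=ctrl.camera_model(cam)
    np.savez('pics/'+fn[:-4]+'_m.npz',K=m['intrinsics'],o=m['origin'],r=np.array(m['orientation'])); return im,d,m
def Rm(o):
    o=np.array(o); return o if o.shape==(3,3) else R.from_rotvec(o).as_matrix()
def cloud(d,m):
    K=np.array(m['intrinsics']); v,u=np.mgrid[:480,:640]
    p=np.stack([(u-K[0,2])/K[0,0]*d,(v-K[1,2])/K[1,1]*d,d],-1)
    return p@Rm(m['orientation']).T+np.array(m['origin'])
E
python3 - <<'E'
from h import *
for c in ['scene','side','wrist']:
    im,d,m=save(c,c+'0.png'); print(c,np.round(m['origin'],3),np.round(m['orientation'],3).tolist(),m['intrinsics'])
    if c!='wrist':
        for q in ['tray','case','latch_knob','spool_box','long_tube1','short_tube1','spool1','long_pocket1','short_pocket1','bowl','jar','cup','driftwood','pliers']:
            print(c,q,[(np.round(r['xyz'],3).tolist(),round(r['confidence'],2)) for r in ctrl.mark_of(c,q)])
print(ctrl.get_state())
E
```

```text
pics
scene [1.441 0.551 0.746] [-1.167, -2.093, 1.165] [[478.30579603   0.         316.62255216]
 [  0.         478.30579603 231.85205462]
 [  0.           0.           1.        ]]
scene tray [([0.503, -0.12, -0.002], 0.73), ([0.563, -0.161, 0.017], 0.65)]
scene case [([0.527, -0.406, -0.001], 0.71)]
scene latch_knob []
scene spool_box [([0.496, 0.394, 0.003], 0.8)]
scene long_tube1 [([0.525, 0.278, 0.014], 0.92), ([0.605, 0.141, 0.015], 0.88), ([0.524, 0.144, 0.01], 0.84)]
scene short_tube1 [([0.59, 0.272, 0.011], 0.86), ([0.463, -0.13, 0.014], 0.6), ([0.56, -0.165, 0.016], 0.31)]
scene spool1 [([0.562, -0.164, 0.018], 0.63), ([0.322, -0.131, 0.016], 0.59), ([0.351, 0.031, 0.018], 0.47), ([0.461, -0.126, 0.021], 0.44)]
scene long_pocket1 [([0.473, -0.173, 0.011], 0.84), ([0.457, -0.078, 0.012], 0.8), ([0.47, -0.13, 0.016], 0.63)]
scene short_pocket1 [([0.545, -0.063, 0.018], 0.74), ([0.56, -0.164, 0.016], 0.64), ([0.554, -0.114, 0.018], 0.59)]
scene bowl [([0.738, -0.021, 0.003], 0.78), ([0.552, -0.115, 0.019], 0.35)]
scene jar [([0.675, 0.046, 0.0], 0.8)]
scene cup [([0.638, 0.443
[... 1612 characters left out ...]
01408331,  0.32099729, -0.07010686,  1.45048811,  0.02259552,
        1.37078223, -0.05688665]), 'qd': array([ 1.87879451e-03, -3.02013926e-04, -8.23756521e-04, -2.81284344e-05,
       -2.83983952e-04, -1.00559733e-04, -6.29696238e-04]), 'joint_torque': array([-6.32699775e-04, -4.91090763e+01, -4.03610207e-01, -3.12767458e+01,
       -6.38444116e-02,  3.37022671e-02,  2.64418588e-05]), 'position': array([ 6.50029620e-01, -7.06213818e-06,  2.41594315e-01]), 'tool_rot': array([2.22130693e+00, 2.22142781e+00, 8.50305754e-05]), 'ft_force': array([-0.19295457,  0.18336848,  0.42215401]), 'torque': array([ 0.04369342, -0.02202431, -0.02250181]), 'grip_force': 0.0, 'grip_width': 0.9996343955087333}
```

View pics/scene0.png

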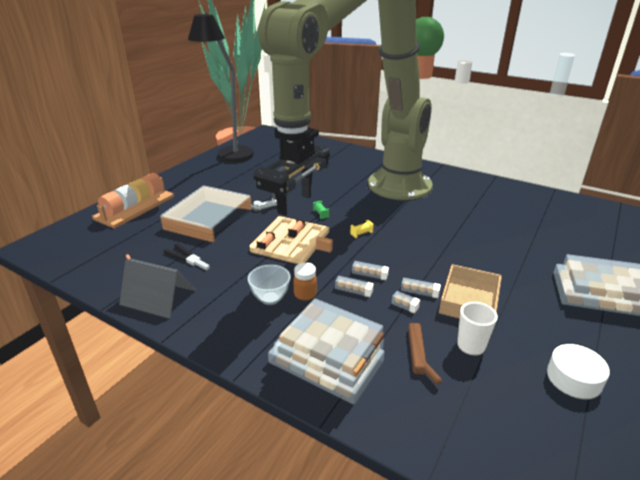

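View pics/side0.png

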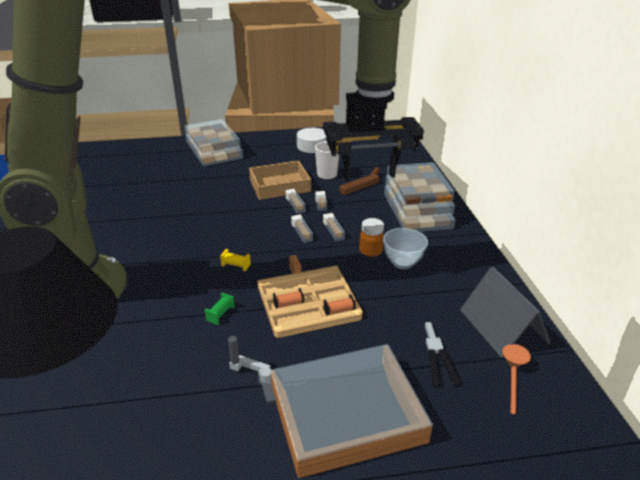

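Scene (640x480): copper spools sit in the tray (side ≈(290,298) and (339,306)); green (219,308) and yellow (236,260) look-alikes lie outside it. Four tubes are on the table (side ≈ (302,228), (334,226), (295,200), (321,200)). The tray's pull points away from the case and the latch is open.

```bash
python3 -m crank '[{"tx":60,"ty":-40,"tz":-60},{"tx":60,"ty":-80,"tz":-80},{"tx":60,"ty":-100,"tz":-80},{"tx":60,"ty":-100,"tz":-80},{"tx":60,"ty":-100,"tz":-80}]'
python3 - <<'E'
from h import *
im,d,m=save('wrist','w1.png'); print(m['origin'],m['orientation'])
for q in ['long_tube1','short_tube1','spool1','tray','long_pocket1','short_pocket1','spool_box']:
    print(q,[(np.round(r['xyz'],3).tolist(),round(r['confidence'],2)) for r in ctrl.mark_of('wrist',q)])
E
```

```text
[0.64989427 0.07502746 0.38614974] [ 2.86570829e+00  5.25218277e-04 -7.32320423e-04]
long_tube1 [([0.606, 0.14, 0.018], 0.86), ([0.522, 0.144, 0.009], 0.59)]
short_tube1 []
spool1 [([0.356, 0.034, 0.013], 0.82), ([0.565, -0.164, 0.019], 0.71), ([0.462, -0.122, 0.019], 0.45)]
tray [([0.503, -0.123, 0.001], 0.89)]
long_pocket1 [([0.467, -0.128, 0.018], 0.94)]
short_pocket1 [([0.55, -0.065, 0.015], 0.98), ([0.559, -0.167, 0.017], 0.91), ([0.556, -0.116, 0.017], 0.63)]
spool_box []$[0]: bad value
```

View pics/w1.png

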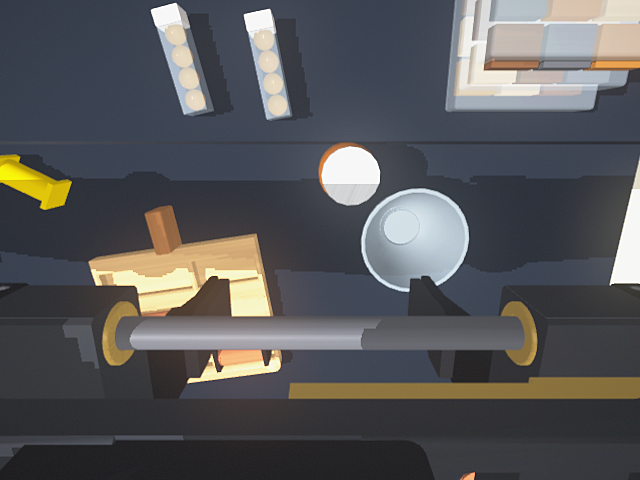

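The wrist picture shows the long tubes at (180,60) and (268,65), the tray's left part behind the gripper, and the yellow look-alike at (35,180). The gripper hides the lower half of the frame.

```bash
python3 -m crank '[{"tx":-50,"ty":-25,"tz":-18,"turn":0},{"tx":-100,"ty":-50,"tz":-36,"turn":0},{"tx":-150,"ty":-75,"tz":-54,"turn":0},{"tx":-200,"ty":-100,"tz":-72,"turn":0},{"tx":-250,"ty":-120,"tz":-80,"turn":0}]'
python3 -m crank '[{"tx":0,"ty":0,"tz":0,"turn":0},{"tx":0,"ty":0,"tz":0,"turn":0}]'
python3 - <<'E'
from h import *
im,d,m=save('wrist','w2.png'); print(ctrl.get_state()['position'],m['origin'],m['orientation'])
for q in ['spool1','tray','long_pocket1','short_pocket1']:
    print(q,[(np.round(r['xyz'],3).tolist(),round(r['confidence'],2)) for r in ctrl.mark_of('wrist',q)])
E
```

```text
time: 2.58
position: [0.5293, -0.2518, 0.3233]
tool_rot: [2.22, 2.219, 0.002]
ft_force: [0.1, 0.6, -0.4]
grip_width: 1.002
grip_force: 0.0
time: 2.82
position: [0.5303, -0.2494, 0.3215]
tool_rot: [-2.221, -2.221, -0.001]
ft_force: [-0.2, 1.6, 0.5]
grip_width: 1.004
grip_force: 0.0
[ 0.53060026 -0.24843273  0.32128372] [ 0.5303487 -0.1735461  0.4659206] [ 2.86683360e+00  3.45078197e-03 -4.22410410e-04]
spool1 [([0.32, -0.129, 0.013], 0.96), ([0.56, -0.167, 0.018], 0.93), ([0.346, -0.289, 0.076], 0.67), ([0.463, -0.123, 0.02], 0.66)]
tray [([0.508, -0.122, 0.002], 0.9)]
long_pocket1 [([0.47, -0.125, 0.018], 0.96), ([0.475, -0.175, 0.013], 0.91), ([0.46, -0.076, 0.017], 0.85), ([0.464, -0.122, 0.018], 0.22)]
short_pocket1 [([0.549, -0.063, 0.015], 0.88), ([0.554, -0.115, 0.016], 0.68), ([0.557, -0.167, 0.02], 0.59)]
```

View pics/w2.png

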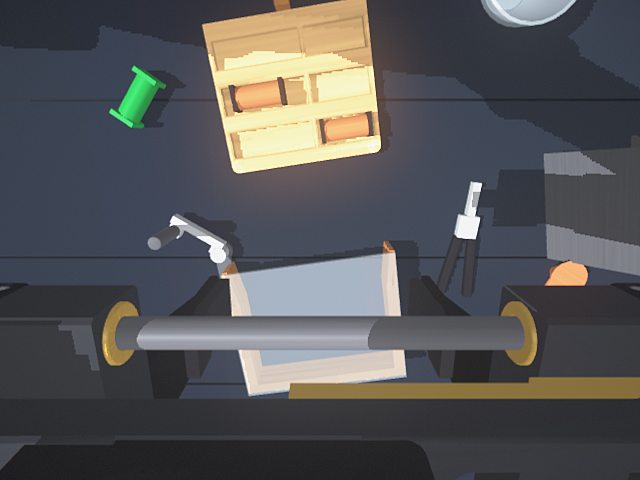

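The wrist picture shows the tray (corners ≈(203,25), (365,0), (380,150), (235,172)) with copper spools at (258,94), in a long pocket, and (346,128), in a short pocket. The green look-alike is at (138,97), outside the tray. The latch knob is at (155,243) and the case mouth edge runs (230,275) to (390,248).

```bash
cat >> h.py <<'E'
def load(n):
    z=np.load(f'pics/{n}_m.npz'); return cv2.imread(f'pics/{n}.png')[:,:,::-1],np.load(f'pics/{n}_d.npy'),dict(intrinsics=z['K'],origin=z['o'],orientation=z['r'])
def raster(P,mask,x0,y0,S=600,res=0.0005):
    g=np.zeros((S,S),np.uint8); q=P[mask]; i=((q[:,0]-x0)/res).astype(int); j=((q[:,1]-y0)/res).astype(int)
    ok=(i>=0)&(j>=0)&(i<S)&(j<S); g[j[ok],i[ok]]=255; return g
def rects(P,mask,x0,y0,close=9,minA=2e-4,opn=0,S=600,res=0.0005):
    g=cv2.morphologyEx(raster(P,mask,x0,y0,S,res),cv2.MORPH_CLOSE,np.ones((close,close)))
    if opn: g=cv2.morphologyEx(g,cv2.MORPH_OPEN,np.ones((opn,opn)))
    out=[]
    for c in cv2.findContours(g,cv2.RETR_EXTERNAL,cv2.CHAIN_APPROX_NONE)[0]:
        (cx,cy),(w,h),a=cv2.minAreaRect(c)
        if w*h*res*res<minA: continue
        if w<h: w,h,a=h,w,a+90
        a=(a+90)%180-90
        out.append((x0+cx*res,y0+cy*res,w*res,h*res,a))
    return out
E
python3 - <<'E'
from h import *
im,d,m=load('w2'); P=cloud(d,m); z=P[...,2]
reg=(d>0)&(P[...,0]>.38)&(P[...,0]<.64)&(P[...,1]>-.24)&(P[...,1]<0.0)
print(np.histogram(z[reg],bins=np.arange(-.006,.04,.002)))
for lo,hi in [(.012,.02)]:
    for r in rects(P,reg&(z>lo)&(z<hi),.36,-.26,close=9): print('top',np.round(r,4))
    for r in rects(P,reg&(z>lo)&(z<hi),.36,-.26,close=25,opn=61): print('top o',np.round(r,4))
for r in rects(P,reg&(z>.0025)&(z<.0065),.36,-.26,close=7,opn=25): print('floor',np.round(r,4))
cop=reg&(z>.022)&(im[...,0].astype(int)-im[...,2]>60)
for r in rects(P,cop,.36,-.26,close=9): print('cop',np.round(r,4))
tb=(d>0)&(abs(z)<.003); print('table z', np.median(z[tb&(P[...,0]>.6)]))
E
```

```text
(array([    0,     0,  1083, 11848,  4639,  6283,  2299,   202,   192,
         225,  1517,  8088,  2374,    59,   106,   191,   251,   464,
         819,   595,   166,    19]), array([-0.006, -0.004, -0.002,  0.   ,  0.002,  0.004,  0.006,  0.008,
        0.01 ,  0.012,  0.014,  0.016,  0.018,  0.02 ,  0.022,  0.024,
        0.026,  0.028,  0.03 ,  0.032,  0.034,  0.036,  0.038]))
top [ 0.5021 -0.1197  0.1825  0.168   8.7462]
floor [ 0.546  -0.0625  0.0682  0.0295  8.5836]
floor [ 0.4575 -0.076   0.0978  0.0295  8.4034]
floor [ 0.5536 -0.1126  0.0679  0.0305  8.1301]
floor [ 5.020e-01 -1.205e-01  2.800e-02  2.400e-02 -9.000e+01]
floor [ 0.4729 -0.1762  0.098   0.0314  8.5308]
cop [ 0.4605 -0.1273  0.0508  0.0259  8.1301]
cop [ 0.5586 -0.1621  0.0548  0.0269  8.7462]
cop [  0.5634  -0.2217   0.0754   0.0272 -14.5345]
table z 0.0011269711268988292
```

```bash
python3 -m crank '[{"tx":22,"ty":7,"tz":50,"turn":-1.7},{"tx":44,"ty":14,"tz":100,"turn":-1.7},{"tx":66,"ty":22,"tz":150,"turn":-1.7},{"tx":88,"ty":29,"tz":200,"turn":-1.7},{"tx":88,"ty":29,"tz":230,"turn":-1.7}]' 87 30
python3 -m crank '[{"tx":0,"ty":0,"tz":0,"turn":0},{"tx":0,"ty":0,"tz":0,"turn":0}]'
```

```text
time: 3.7
position: [0.5585, -0.1578, 0.0886]
tool_rot: [-2.042, -2.383, 0.0]
ft_force: [0.6, -0.2, 0.8]
grip_width: 1.001
grip_force: 0.0
time: 3.95
position: [0.5601, -0.1623, 0.093]
tool_rot: [2.049, 2.378, 0.001]
ft_force: [-0.5, -0.1, 0.1]
grip_width: 1.0
grip_force: 0.0
```

```bash
python3 -m crank '[{"tx":0,"ty":0,"tz":30,"turn":0},{"tx":0,"ty":0,"tz":54,"turn":0},{"tx":0,"ty":0,"tz":54,"turn":0},{"tx":0,"ty":0,"tz":54,"turn":0}]'
python3 -m crank '[{"tx":0,"ty":0,"tz":0,"turn":0},{"tx":0,"ty":0,"tz":0,"turn":0},{"tx":0,"ty":0,"tz":0,"turn":0},{"tx":0,"ty":0,"tz":0,"turn":0}]' 50 30
python3 -m crank '[{"tx":0,"ty":0,"tz":-30,"turn":0},{"tx":0,"ty":0,"tz":-80,"turn":0},{"tx":0,"ty":0,"tz":-130,"turn":0},{"tx":0,"ty":0,"tz":-130,"turn":0}]'
```

```text
time: 4.45
position: [0.5605, -0.1627, 0.0398]
tool_rot: [2.049, 2.377, 0.002]
ft_force: [0.3, -0.1, 0.1]
grip_width: 1.0
grip_force: 0.0
time: 4.95
position: [0.5594, -0.162, 0.0379]
tool_rot: [2.05, 2.379, 0.001]
ft_force: [0.3, -0.7, 0.2]
grip_width: 0.688
grip_force: 30.0
time: 5.45
position: [0.5619, -0.1628, 0.1724]
tool_rot: [2.046, 2.374, 0.006]
ft_force: [0.6, 0.3, -2.2]
grip_width: 0.689
grip_force: 30.0
```

```bash
python3 -m crank '[{"tx":58,"ty":0,"tz":-20,"turn":0},{"tx":116,"ty":0,"tz":-40,"turn":0},{"tx":174,"ty":0,"tz":-60,"turn":0},{"tx":232,"ty":0,"tz":-70,"turn":0},{"tx":290,"ty":0,"tz":-80,"turn":0}]'
python3 -m crank '[{"tx":58,"ty":0,"tz":0,"turn":0},{"tx":116,"ty":0,"tz":0,"turn":0},{"tx":165,"ty":0,"tz":0,"turn":0},{"tx":165,"ty":0,"tz":0,"turn":0},{"tx":165,"ty":0,"tz":0,"turn":0}]'
python3 - <<'E'
from h import *
im,d,m=save('wrist','w3.png'); P=cloud(d,m); z=P[...,2]
reg=(d>0)&(P[...,0]>.38)&(P[...,0]<.63)&(P[...,1]>.3)&(P[...,1]<.5)
for r in rects(P,reg&(z>.035)&(z<.045),.36,.25,close=9): print('box rim',np.round(r,4))
for r in rects(P,reg&(z>-.003)&(z<.012)&(im[...,0].astype(int)-im[...,2]>35),.36,.25,close=9): print('box floor',np.round(r,4))
print([(np.round(r['xyz'],3).tolist(),round(r['confidence'],2)) for r in ctrl.mark_of('wrist','spool_box')],ctrl.get_state()['position'])
E
```

```text
time: 6.08
position: [0.5151, 0.1263, 0.2468]
tool_rot: [-2.05, -2.379, 0.002]
ft_force: [1.5, 0.1, -0.9]
grip_width: 0.684
grip_force: 30.0
time: 6.7
position: [0.4915, 0.2871, 0.2462]
tool_rot: [-2.051, -2.38, 0.004]
ft_force: [-0.0, -0.4, -0.6]
grip_width: 0.685
grip_force: 30.0
box rim [ 6.10600e-01  4.29200e-01  4.26000e-02  9.00000e-03 -6.83254e+01]
box rim [0.4907 0.3922 0.1504 0.1207 9.0748]
box floor [0.4909 0.3925 0.1413 0.1119 9.2274]
[([0.487, 0.391, -0.001], 0.68), ([0.717, 0.351, -0.0], 0.56)] [0.49222691 0.28611682 0.24679859]
```

View pics/w3.png

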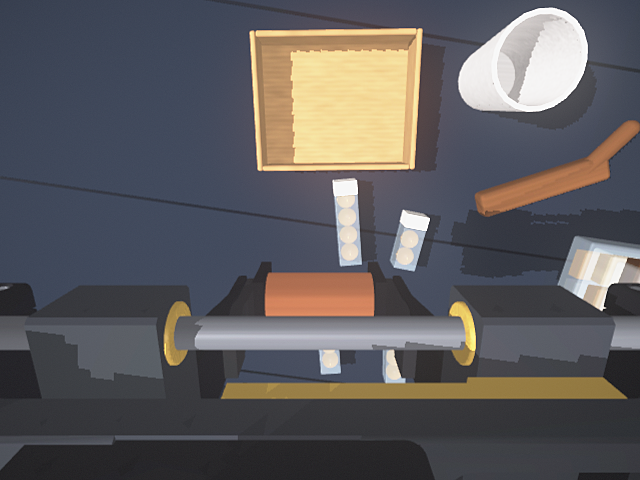

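The spool is held. The box (250–420, 30–170 px) is empty, its pose matches the networks, and the cup stands close on its +x side. I'll place slightly toward −x.

```bash
python3 -m crank '[{"tx":45,"ty":1,"tz":30,"turn":0},{"tx":90,"ty":3,"tz":60,"turn":0},{"tx":130,"ty":4,"tz":90,"turn":0},{"tx":130,"ty":4,"tz":145,"turn":0},{"tx":130,"ty":4,"tz":192,"turn":0}]'
python3 -m crank '[{"tx":0,"ty":0,"tz":0,"turn":0},{"tx":0,"ty":0,"tz":3,"turn":0}]'
python3 -m crank '[{"tx":0,"ty":0,"tz":0,"turn":0},{"tx":0,"ty":0,"tz":0,"turn":0},{"tx":0,"ty":0,"tz":-50,"turn":0},{"tx":0,"ty":0,"tz":-110,"turn":0},{"tx":0,"ty":0,"tz":-150,"turn":0}]' 72
```

```text
time: 7.42
position: [0.477, 0.4157, 0.0535]
tool_rot: [2.052, 2.378, -0.002]
ft_force: [-0.1, 0.1, -1.3]
grip_width: 0.688
grip_force: 30.0
time: 7.68
position: [0.4783, 0.4174, 0.0546]
tool_rot: [2.052, 2.378, 0.005]
ft_force: [0.5, 0.1, -1.1]
grip_width: 0.687
grip_force: 30.0
time: 8.3
position: [0.4773, 0.4182, 0.2072]
tool_rot: [2.05, 2.379, 0.008]
ft_force: [-0.4, 0.6, -0.9]
grip_width: 0.824
grip_force: 0.0
```

```bash
python3 -m crank '[{"tx":-60,"ty":-10,"tz":0,"turn":0},{"tx":-120,"ty":-20,"tz":0,"turn":0},{"tx":-180,"ty":-30,"tz":0,"turn":0},{"tx":-240,"ty":-40,"tz":0,"turn":0},{"tx":-300,"ty":-53,"tz":0,"turn":0}]' 87
python3 -m crank '[{"tx":-60,"ty":-10,"tz":0,"turn":0},{"tx":-120,"ty":-20,"tz":0,"turn":0},{"tx":-180,"ty":-30,"tz":0,"turn":0},{"tx":-236,"ty":-42,"tz":20,"turn":0},{"tx":-236,"ty":-42,"tz":70,"turn":0}]'
python3 -m crank '[{"tx":0,"ty":0,"tz":20,"turn":0},{"tx":0,"ty":0,"tz":20,"turn":0}]'
```

```text
time: 8.93
position: [0.4687, 0.1108, 0.204]
tool_rot: [2.049, 2.378, 0.004]
ft_force: [1.0, 0.2, 0.4]
grip_width: 1.003
grip_force: 0.0
time: 9.55
position: [0.4639, -0.133, 0.1355]
tool_rot: [2.055, 2.364, 0.005]
ft_force: [0.4, 0.9, -0.9]
grip_width: 0.998
grip_force: 0.0
time: 9.8
position: [0.461, -0.1268, 0.1121]
tool_rot: [-2.05, -2.379, 0.001]
ft_force: [0.1, 1.0, 0.4]
grip_width: 0.999
grip_force: 0.0
```

```bash
python3 -m crank '[{"tx":0,"ty":0,"tz":40,"turn":0},{"tx":0,"ty":0,"tz":74,"turn":0},{"tx":0,"ty":0,"tz":74,"turn":0}]'
python3 -m crank '[{"tx":0,"ty":0,"tz":0,"turn":0},{"tx":0,"ty":0,"tz":0,"turn":0},{"tx":0,"ty":0,"tz":0,"turn":0},{"tx":0,"ty":0,"tz":0,"turn":0}]' 50 30
python3 -m crank '[{"tx":0,"ty":0,"tz":-30,"turn":0},{"tx":0,"ty":0,"tz":-80,"turn":0},{"tx":0,"ty":0,"tz":-140,"turn":0},{"tx":60,"ty":10,"tz":-165,"turn":0},{"tx":120,"ty":20,"tz":-165,"turn":0}]'
```

```text
time: 10.18
position: [0.4611, -0.1265, 0.0383]
tool_rot: [-2.049, -2.379, 0.002]
ft_force: [-0.2, -0.5, 0.4]
grip_width: 1.005
grip_force: 0.0
time: 10.68
position: [0.4622, -0.1272, 0.0394]
tool_rot: [2.05, 2.379, 0.001]
ft_force: [-1.7, -0.3, 5.1]
grip_width: 0.684
grip_force: 30.0
time: 11.3
position: [0.4654, -0.006, 0.2064]
tool_rot: [2.051, 2.373, 0.006]
ft_force: [1.2, 1.2, -0.3]
grip_width: 0.681
grip_force: 30.0
```

```bash
python3 -m crank '[{"tx":60,"ty":13,"tz":0,"turn":0},{"tx":120,"ty":25,"tz":0,"turn":0},{"tx":180,"ty":38,"tz":0,"turn":0},{"tx":240,"ty":50,"tz":0,"turn":0},{"tx":300,"ty":63,"tz":0,"turn":0}]'
python3 -m crank '[{"tx":50,"ty":10,"tz":0,"turn":0},{"tx":64,"ty":13,"tz":30,"turn":0},{"tx":64,"ty":13,"tz":85,"turn":0},{"tx":64,"ty":13,"tz":140,"turn":0},{"tx":64,"ty":13,"tz":152,"turn":0}]'
python3 -m crank '[{"tx":0,"ty":0,"tz":0,"turn":0},{"tx":0,"ty":0,"tz":0,"turn":0}]'
```

```text
time: 11.92
position: [0.4816, 0.301, 0.2035]
tool_rot: [2.051, 2.379, 0.0]
ft_force: [1.1, -0.0, -1.0]
grip_width: 0.684
grip_force: 30.0
time: 12.55
position: [0.4824, 0.3623, 0.0473]
tool_rot: [-2.049, -2.379, 0.013]
ft_force: [0.2, 0.2, -1.1]
grip_width: 0.686
grip_force: 30.0
time: 12.8
position: [0.4868, 0.3658, 0.0543]
tool_rot: [2.05, 2.379, 0.007]
ft_force: [-0.5, -0.3, -0.2]
grip_width: 0.685
grip_force: 30.0
```

```bash
python3 -m crank '[{"tx":0,"ty":0,"tz":0,"turn":0},{"tx":0,"ty":0,"tz":0,"turn":0},{"tx":0,"ty":0,"tz":-50,"turn":0},{"tx":0,"ty":0,"tz":-110,"turn":0},{"tx":-40,"ty":5,"tz":-150,"turn":0}]' 72
python3 -m crank '[{"tx":-50,"ty":5,"tz":-30,"turn":1},{"tx":-100,"ty":10,"tz":-60,"turn":1.7},{"tx":-155,"ty":15,"tz":-90,"turn":1.7},{"tx":-210,"ty":15,"tz":-110,"turn":1.7},{"tx":-262,"ty":15,"tz":-130,"turn":1.7}]' 60
python3 -m crank '[{"tx":0,"ty":0,"tz":0,"turn":0},{"tx":0,"ty":0,"tz":0,"turn":0},{"tx":0,"ty":0,"tz":0,"turn":0}]'
cat >> h.py <<'E'
def tubes(cam,name,x0=.4,y0=.1,zlo=.014,zhi=.03):
    im,d,m=save(cam,name); P=cloud(d,m); z=P[...,2]
    reg=(d>0)&(z>zlo)&(z<zhi)
    return rects(P,reg,x0,y0,close=9,minA=1e-3),im,d,m
E
python3 - <<'E'
from h import *
print(ctrl.get_state()['position'])
rs,im,d,m=tubes('wrist','w4.png')
for r in rs: print(np.round(r,4))
print([(q,np.round(r['xyz'],3).tolist(),round(r['confidence'],2)) for q in ['long_tube1','short_tube1'] for r in ctrl.mark_of('wrist',q)])
E
```

```text
time: 13.42
position: [0.495, 0.3298, 0.2056]
tool_rot: [-2.042, -2.386, -0.009]
ft_force: [0.8, -1.1, 0.1]
grip_width: 0.826
grip_force: 0.0
time: 14.05
position: [0.5497, 0.0668, 0.3333]
tool_rot: [2.221, 2.22, 0.002]
ft_force: [1.3, 0.7, -0.6]
grip_width: 0.693
grip_force: 0.0
time: 14.42
position: [0.549, 0.0706, 0.3311]
tool_rot: [-2.218, -2.224, 0.0]
ft_force: [-0.8, -0.2, 0.1]
grip_width: 0.691
grip_force: 0.0
[0.54902588 0.07063883 0.33114671]
[5.90900e-01 2.64600e-01 5.28000e-02 2.41000e-02 8.75104e+01]
[ 5.25600e-01  2.63500e-01  5.98000e-02  2.38000e-02 -7.63571e+01]
[ 6.02100e-01  1.39800e-01  8.51000e-02  2.43000e-02 -7.93302e+01]
[ 5.22500e-01  1.41800e-01  9.06000e-02  2.42000e-02 -7.73106e+01]
[('long_tube1', [0.52, 0.279, 0.014], 0.95), ('long_tube1', [0.521, 0.144, 0.012], 0.72), ('long_tube1', [0.605, 0.141, 0.014], 0.57), ('short_tube1', [0.59, 0.267, 0.011], 0.77), ('short_tube1', [0.555, -0.113, 0.017], 0.64)]
```

View pics/w4.png

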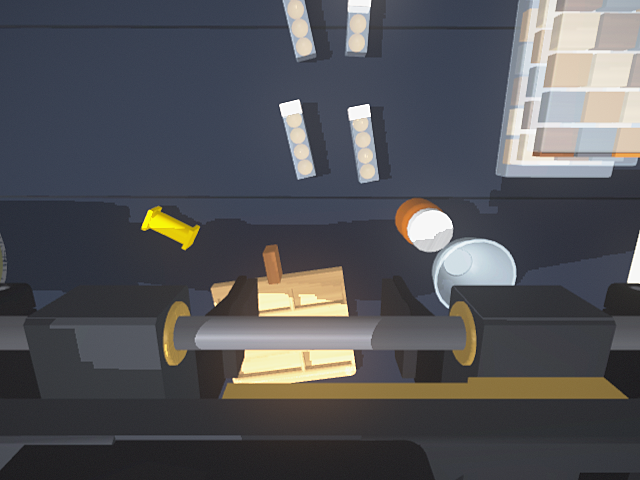

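Tubes at px (298,140), (363,143), (303,25) and (357,28), all roughly along world y. The tray (212–355, 268–380) is now empty and the yellow look-alike at (170,228) is not involved. First the long tube at (0.5225,0.142).

```bash
python3 -m crank '[{"tx":30,"ty":-10,"tz":50,"turn":-2.5},{"tx":71,"ty":-27,"tz":95,"turn":-2.5},{"tx":71,"ty":-27,"tz":150,"turn":-2.5},{"tx":71,"ty":-27,"tz":205,"turn":-2.5},{"tx":71,"ty":-27,"tz":255,"turn":-2.5}]' 50
python3 -m crank '[{"tx":0,"ty":0,"tz":15,"turn":0},{"tx":0,"ty":0,"tz":30,"turn":0},{"tx":0,"ty":0,"tz":30,"turn":0}]'
```

```text
time: 15.2
position: [0.5219, 0.1404, 0.0746]
tool_rot: [-1.964, -2.451, 0.001]
ft_force: [0.4, -0.5, 0.2]
grip_width: 0.575
grip_force: 0.0
time: 15.58
position: [0.523, 0.14, 0.0469]
tool_rot: [1.966, 2.45, 0.001]
ft_force: [-0.2, -0.0, 0.1]
grip_width: 0.573
grip_force: 0.0
```

```bash
python3 -m crank '[{"tx":2,"ty":0,"tz":14,"turn":0},{"tx":2,"ty":0,"tz":14,"turn":0},{"tx":2,"ty":0,"tz":14,"turn":0}]'
python3 -m crank '[{"tx":0,"ty":0,"tz":0,"turn":0},{"tx":0,"ty":0,"tz":0,"turn":0},{"tx":0,"ty":0,"tz":0,"turn":0},{"tx":0,"ty":0,"tz":0,"turn":0}]' 15 25
python3 -m crank '[{"tx":0,"ty":0,"tz":-50,"turn":0},{"tx":0,"ty":0,"tz":-100,"turn":2},{"tx":0,"ty":0,"tz":-150,"turn":4},{"tx":0,"ty":0,"tz":-150,"turn":6},{"tx":0,"ty":0,"tz":-150,"turn":8}]'
```

```text
time: 15.95
position: [0.5224, 0.1418, 0.0329]
tool_rot: [1.966, 2.45, 0.001]
ft_force: [-0.3, -0.7, -1.1]
grip_width: 0.576
grip_force: 0.0
time: 16.45
position: [0.5222, 0.1417, 0.0326]
tool_rot: [1.966, 2.45, 0.0]
ft_force: [-0.6, -0.1, -0.2]
grip_width: 0.276
grip_force: 25.0
time: 17.08
position: [0.5224, 0.1418, 0.1834]
tool_rot: [2.69, 1.622, 0.002]
ft_force: [-0.5, -0.4, -0.8]
grip_width: 0.271
grip_force: 25.0
```

```bash
cat >> h.py <<'E'
def tray(n,load_=True,cam='side'):
    im,d,m=load(n) if load_ else save(cam,n+'.png')
    P=cloud(d,m); z=P[...,2]; x,y=P[...,0],P[...,1]
    reg=(d>0)&(x>.38)&(x<.63)&(y>-.24)&(y<-.005)
    for r in rects(P,reg&(z>.012)&(z<.02),.36,-.26,close=25,opn=61): print(n,'tray',np.round(r,4))
    for r in rects(P,reg&(z>.001)&(z<.0075)&(im[...,0]>100),.36,-.26,close=7,opn=25,minA=1e-3): print(n,'floor',np.round(r,4))
E
python3 - <<'E'
from h import *
tray('side0'); tray('side1',False); tray('w4'); tray('scene0'); tray('scene1',False,'scene')
E
```

```text
w4 floor [ 0.5458 -0.067   0.068   0.0281  8.5308]
w4 floor [ 0.4838 -0.0765  0.0415  0.028   0.    ]
w4 floor [ 0.5603 -0.1692  0.066   0.0251  1.4688]
w4 floor [ 0.4757 -0.1795  0.0889  0.0261  7.4716]
```

```bash
python3 -m crank '[{"tx":-55,"ty":15,"tz":-20,"turn":0},{"tx":-110,"ty":31,"tz":-40,"turn":0},{"tx":-165,"ty":46,"tz":-60,"turn":0},{"tx":-220,"ty":62,"tz":-80,"turn":0},{"tx":-275,"ty":77,"tz":-100,"turn":0}]'
python3 -m crank '[{"tx":-55,"ty":15,"tz":-15,"turn":0},{"tx":-111,"ty":31,"tz":-20,"turn":0},{"tx":-111,"ty":31,"tz":-20,"turn":0},{"tx":-111,"ty":31,"tz":-20,"turn":0},{"tx":-111,"ty":31,"tz":-20,"turn":0}]'
python3 - <<'E'
from h import *
print(ctrl.get_state()['position'])
tray('w5',False,'wrist'); tray('w2')
E
```

```text
time: 17.8
position: [0.4627, -0.1395, 0.2831]
tool_rot: [2.682, 1.635, 0.0]
ft_force: [1.0, -1.1, -0.7]
grip_width: 0.271
grip_force: 25.0
time: 18.42
position: [0.4402, -0.2488, 0.3021]
tool_rot: [-2.682, -1.635, 0.0]
ft_force: [0.9, -0.6, -1.5]
grip_width: 0.274
grip_force: 25.0
[ 0.44022764 -0.24876587  0.30212299]
w5 floor [ 0.5328 -0.0665  0.0405  0.028   0.    ]
w5 floor [ 0.457  -0.0764  0.0986  0.0296  8.2525]
w5 floor [ 0.5532 -0.1134  0.067   0.0305  8.3439]
w5 floor [ 0.4643 -0.1266  0.0983  0.0305  8.5046]
w5 floor [ 0.5608 -0.1635  0.0675  0.0313  8.3439]
w5 floor [ 0.4718 -0.1766  0.0981  0.0312  8.3659]
w2 floor [ 0.546  -0.0625  0.0682  0.0296  8.427 ]
w2 floor [ 0.4573 -0.076   0.0982  0.0296  8.4986]
w2 floor [ 0.5537 -0.1125  0.0682  0.0306  8.3659]
w2 floor [ 0.4731 -0.1761  0.0983  0.0315  8.6525]
```

View pics/w5.png

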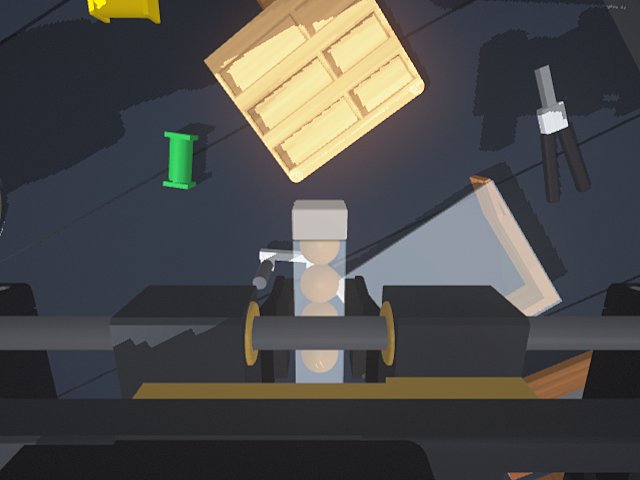

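The tube is gripped squarely (cap at (320,218)) and all tray pockets are visible and empty, at most 1 mm from where they were. Placing in the long pocket nearest the case.

```bash
python3 -m crank '[{"tx":15,"ty":-1,"tz":10,"turn":2},{"tx":30,"ty":-2,"tz":20,"turn":4},{"tx":45,"ty":-3,"tz":60,"turn":6},{"tx":62,"ty":-4,"tz":100,"turn":8},{"tx":79,"ty":-5,"tz":150,"turn":10}]'
python3 -m crank '[{"tx":0,"ty":0,"tz":30,"turn":0.8},{"tx":0,"ty":0,"tz":60,"turn":0.8},{"tx":0,"ty":0,"tz":60,"turn":0.8},{"tx":0,"ty":0,"tz":60,"turn":0.8}]'
cat > st.py <<'E'
from h import *
s=ctrl.get_state(); M=R.from_rotvec(s['tool_rot']).as_matrix()
print('pos',np.round(s['position'],4),'q7',round(s['joint_positions'][6],2),'toolx',np.round(M[:,0],3),'closing ang',round(np.degrees(np.arctan2(M[1,1],M[0,1])),2),'w',round(s['grip_width']*87,1))
import sys
if len(sys.argv)>2:
    t=np.array([float(a) for a in sys.argv[1:4]]); print('shift',np.round(M.T@(t-s['position'])*1000,1))
E
python3 st.py .472 -.1766 .0375
```

```text
time: 19.1
position: [0.473, -0.1766, 0.1521]
tool_rot: [3.123, 0.338, 0.004]
ft_force: [0.4, 0.3, -0.7]
grip_width: 0.275
grip_force: 25.0
time: 19.6
position: [0.4727, -0.1778, 0.0937]
tool_rot: [3.132, 0.235, 0.002]
ft_force: [1.4, 0.6, -0.6]
grip_width: 0.268
grip_force: 25.0
pos [ 0.4727 -0.1778  0.0937] q7 -1.1 toolx [0.989 0.149 0.002] closing ang -81.43 w 23.3
shift [-0.6 -1.4 56.2]
```

```bash
python3 -m crank '[{"tx":0,"ty":-1,"tz":25,"turn":0},{"tx":0,"ty":-1,"tz":45,"turn":0},{"tx":0,"ty":-1,"tz":54,"turn":0},{"tx":0,"ty":-1,"tz":54,"turn":0},{"tx":0,"ty":-1,"tz":54,"turn":0}]'; python3 st.py .472 -.1766 .0365
```

```text
time: 20.23
position: [0.4726, -0.1774, 0.0397]
tool_rot: [3.132, 0.233, 0.003]
ft_force: [0.6, -0.3, -0.8]
grip_width: 0.273
grip_force: 25.0
pos [ 0.4726 -0.1774  0.0397] q7 -1.1 toolx [0.989 0.148 0.002] closing ang -81.5 w 23.8
shift [-0.5 -0.9  3.2]
```

```bash
python3 -m crank '[{"tx":0,"ty":0,"tz":2,"turn":0},{"tx":0,"ty":0,"tz":2,"turn":0}]'
python3 -m crank '[{"tx":0,"ty":0,"tz":0,"turn":0},{"tx":0,"ty":0,"tz":0,"turn":0},{"tx":0,"ty":0,"tz":-30,"turn":0},{"tx":0,"ty":0,"tz":-80,"turn":0},{"tx":0,"ty":0,"tz":-130,"turn":0}]' 38
```

```text
time: 20.48
position: [0.4717, -0.1772, 0.0368]
tool_rot: [3.133, 0.233, 0.001]
ft_force: [0.3, 0.5, -1.1]
grip_width: 0.274
grip_force: 25.0
time: 21.1
position: [0.4713, -0.1771, 0.1678]
tool_rot: [-3.133, -0.233, 0.001]
ft_force: [1.3, -0.1, -0.2]
grip_width: 0.439
grip_force: 0.0
```

```bash
python3 -m crank '[{"tx":15,"ty":-25,"tz":-20,"turn":-2},{"tx":30,"ty":-52,"tz":-40,"turn":-4},{"tx":46,"ty":-80,"tz":-60,"turn":-6},{"tx":62,"ty":-110,"tz":-80,"turn":-8},{"tx":77,"ty":-140,"tz":-100,"turn":-10}]' 50
python3 -m crank '[{"tx":0,"ty":0,"tz":-10,"turn":-2},{"tx":0,"ty":0,"tz":-20,"turn":-4},{"tx":0,"ty":0,"tz":-30,"turn":-6},{"tx":0,"ty":0,"tz":-30,"turn":-6.3},{"tx":0,"ty":0,"tz":-30,"turn":-6.3}]'; python3 st.py .56 .06 .3
```

```text
time: 21.72
position: [0.5273, -0.0263, 0.2673]
tool_rot: [2.736, 1.543, 0.0]
ft_force: [-0.2, -0.3, -0.4]
grip_width: 0.574
grip_force: 0.0
time: 22.35
position: [0.5269, -0.0274, 0.2961]
tool_rot: [-2.224, -2.218, 0.0]
ft_force: [-0.2, 0.3, 0.3]
grip_width: 0.576
grip_force: 0.0
pos [ 0.5269 -0.0274  0.2961] q7 -0.0 toolx [ 0.003  1.    -0.   ] closing ang -0.15 w 50.1
shift [87.5 32.9 -3.9]
```

```bash
python3 -m crank '[{"tx":50,"ty":20,"tz":0,"turn":0},{"tx":97,"ty":33,"tz":-10,"turn":0},{"tx":97,"ty":33,"tz":-10,"turn":0},{"tx":97,"ty":33,"tz":-10,"turn":0}]'
python3 - <<'E'
from h import *
for lo in (.014,.02):
    im,d,m=(save('wrist','w6.png') if lo==.014 else load('w6')); P=cloud(d,m); z=P[...,2]
    for r in rects(P,(d>0)&(z>lo)&(z<.03),.4,.1,close=9,minA=1e-3): print(lo,np.round(r,4))
# bright-blueish tube pixels at plane z=.024: homography style
K=np.array(m['intrinsics']);v,u=np.mgrid[:480,:640]
ray=np.stack([(u-K[0,2])/K[0,0],(v-K[1,2])/K[1,1],np.ones_like(u)],-1)@Rm(m['orientation']).T
o=np.array(m['origin']);P2=o+ray*((.024-o[2])/ray[...,2])[...,None]
for r in rects(P2,(im.min(-1)>110)&(v<270),.4,.05,close=9,minA=1e-3): print('col',np.round(r,4))
print(o)
E
python3 st.py
```

```text
time: 22.85
position: [0.5598, 0.0691, 0.3058]
tool_rot: [-2.223, -2.22, 0.002]
ft_force: [-0.9, -0.9, -0.2]
grip_width: 0.571
grip_force: 0.0
0.014 [5.90900e-01 2.58800e-01 4.24000e-02 2.39000e-02 8.78389e+01]
0.014 [ 5.2700e-01  2.5810e-01  4.9800e-02  2.3900e-02 -7.6409e+01]
0.014 [ 6.01900e-01  1.39500e-01  8.45000e-02  2.41000e-02 -7.95085e+01]
0.02 [5.90900e-01 2.58800e-01 4.24000e-02 2.38000e-02 8.78389e+01]
0.02 [ 5.2700e-01  2.5810e-01  4.9800e-02  2.3900e-02 -7.6409e+01]
0.02 [ 6.01900e-01  1.39500e-01  8.45000e-02  2.41000e-02 -7.95085e+01]
col [5.90500e-01 2.57200e-01 4.49000e-02 2.47000e-02 8.89584e+01]
col [ 5.26900e-01  2.56700e-01  5.32000e-02  2.38000e-02 -7.68274e+01]
col [ 6.01900e-01  1.37300e-01  9.09000e-02  2.65000e-02 -7.89765e+01]
[0.56002571 0.14350432 0.45039303]
pos [0.5598 0.0683 0.3059] q7 -0.19 toolx [ 0.003  1.    -0.001] closing ang -0.15 w 50.2
```

View pics/w6.png

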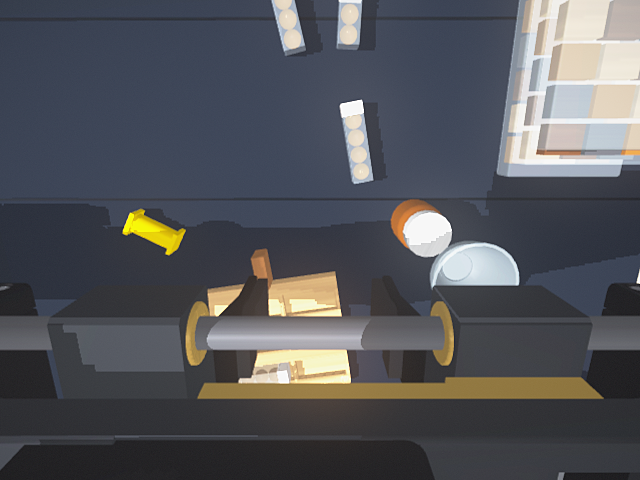

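Tube 1 shows in the tray's near pocket ((265,373), mostly hidden). The next long tube is at (357,142), at (0.602,0.139).

```bash
python3 -m crank '[{"tx":35,"ty":20,"tz":40,"turn":-2.1},{"tx":71,"ty":42,"tz":80,"turn":-2.1},{"tx":71,"ty":42,"tz":140,"turn":-2.1},{"tx":71,"ty":42,"tz":200,"turn":-2.1},{"tx":71,"ty":42,"tz":255,"turn":-2.1}]' 50
python3 -m crank '[{"tx":0,"ty":0,"tz":0,"turn":0},{"tx":0,"ty":0,"tz":0,"turn":0}]'; python3 st.py .602 .139 .0325
```

```text
time: 23.52
position: [0.6016, 0.1383, 0.0493]
tool_rot: [2.013, 2.412, -0.002]
ft_force: [0.1, -0.2, 0.9]
grip_width: 0.575
grip_force: 0.0
time: 23.78
position: [0.6036, 0.14, 0.0537]
tool_rot: [2.01, 2.412, 0.003]
ft_force: [0.1, 0.0, 1.1]
grip_width: 0.575
grip_force: 0.0
pos [0.6036 0.14   0.0537] q7 -0.16 toolx [-0.181  0.984 -0.   ] closing ang 10.4 w 50.1
shift [-0.7 -1.8 21.2]
```

```bash
python3 -m crank '[{"tx":-1,"ty":-1,"tz":21,"turn":0},{"tx":-1,"ty":-1,"tz":21,"turn":0},{"tx":-1,"ty":-1,"tz":21,"turn":0}]'
python3 -m crank '[{"tx":0,"ty":0,"tz":0,"turn":0},{"tx":0,"ty":0,"tz":0,"turn":0},{"tx":0,"ty":0,"tz":0,"turn":0},{"tx":0,"ty":0,"tz":0,"turn":0}]' 15 25
python3 -m crank '[{"tx":0,"ty":0,"tz":-50,"turn":0},{"tx":0,"ty":0,"tz":-100,"turn":2},{"tx":-40,"ty":-30,"tz":-120,"turn":4},{"tx":-80,"ty":-60,"tz":-120,"turn":6},{"tx":-120,"ty":-92,"tz":-120,"turn":8}]'
```

```text
time: 24.15
position: [0.6029, 0.1398, 0.0331]
tool_rot: [2.008, 2.413, 0.005]
ft_force: [-0.2, -0.3, 0.3]
grip_width: 0.574
grip_force: 0.0
time: 24.65
position: [0.6014, 0.1396, 0.0307]
tool_rot: [2.009, 2.415, 0.0]
ft_force: [0.2, -0.1, -0.5]
grip_width: 0.276
grip_force: 25.0
time: 25.28
position: [0.532, 0.0034, 0.1508]
tool_rot: [2.718, 1.575, 0.001]
ft_force: [0.4, -0.5, -0.6]
grip_width: 0.273
grip_force: 25.0
```

```bash
python3 -m crank '[{"tx":0,"ty":0,"tz":0,"turn":2},{"tx":0,"ty":0,"tz":0,"turn":4},{"tx":0,"ty":0,"tz":0,"turn":6},{"tx":0,"ty":0,"tz":0,"turn":8},{"tx":0,"ty":0,"tz":0,"turn":10}]'
python3 -m crank '[{"tx":0,"ty":0,"tz":0,"turn":0.4},{"tx":0,"ty":0,"tz":0,"turn":0.4}]'; python3 st.py .4645 -.1265 .1
```

```text
time: 25.9
position: [0.5324, 0.0048, 0.1503]
tool_rot: [-3.129, -0.279, 0.001]
ft_force: [0.1, -0.9, -0.0]
grip_width: 0.273
grip_force: 25.0
time: 26.15
position: [0.5326, 0.0048, 0.1504]
tool_rot: [3.133, 0.237, -0.0]
ft_force: [-0.4, -0.3, 0.1]
grip_width: 0.27
grip_force: 25.0
pos [0.5326 0.0048 0.1504] q7 -1.48 toolx [ 0.989  0.15  -0.   ] closing ang -81.36 w 23.5
shift [-87.  119.6  50.5]
```

```bash
python3 -m crank '[{"tx":-36,"ty":50,"tz":0,"turn":0},{"tx":-72,"ty":100,"tz":20,"turn":0},{"tx":-87,"ty":120,"tz":50,"turn":0},{"tx":-87,"ty":120,"tz":62,"turn":0},{"tx":-87,"ty":120,"tz":62,"turn":0}]'
python3 -m crank '[{"tx":0,"ty":0,"tz":0,"turn":0},{"tx":0,"ty":0,"tz":0,"turn":0}]'; python3 st.py .4645 -.1265 .038
```

```text
time: 26.78
position: [0.4644, -0.1257, 0.088]
tool_rot: [-3.132, -0.236, 0.002]
ft_force: [-0.4, -0.2, 0.0]
grip_width: 0.271
grip_force: 25.0
time: 27.02
position: [0.4656, -0.126, 0.0895]
tool_rot: [3.132, 0.236, 0.003]
ft_force: [0.7, -0.3, -1.3]
grip_width: 0.274
grip_force: 25.0
pos [ 0.4656 -0.126   0.0895] q7 -1.2 toolx [0.989 0.15  0.002] closing ang -81.37 w 23.8
shift [-1.3  0.3 51.5]
```

```bash
python3 -m crank '[{"tx":-1,"ty":0,"tz":25,"turn":0},{"tx":-1,"ty":0,"tz":42,"turn":0},{"tx":-1,"ty":0,"tz":52,"turn":0},{"tx":-1,"ty":0,"tz":52,"turn":0},{"tx":-1,"ty":0,"tz":52,"turn":0}]'
python3 -m crank '[{"tx":0,"ty":0,"tz":0,"turn":0}]'
```

```text
time: 27.65
position: [0.4637, -0.127, 0.0368]
tool_rot: [3.133, 0.233, 0.001]
ft_force: [-1.2, -0.2, 0.1]
grip_width: 0.275
grip_force: 25.0
time: 27.78
position: [0.4636, -0.127, 0.0369]
tool_rot: [3.133, 0.233, 0.001]
ft_force: [0.1, -0.1, 0.2]
grip_width: 0.275
grip_force: 25.0
```

```bash
python3 -m crank '[{"tx":0,"ty":0,"tz":0,"turn":0},{"tx":0,"ty":0,"tz":0,"turn":0},{"tx":0,"ty":0,"tz":-30,"turn":0},{"tx":0,"ty":0,"tz":-80,"turn":0},{"tx":0,"ty":0,"tz":-130,"turn":0}]' 38
python3 -m crank '[{"tx":20,"ty":-40,"tz":-20,"turn":-2},{"tx":40,"ty":-80,"tz":-40,"turn":-4},{"tx":60,"ty":-125,"tz":-60,"turn":-6},{"tx":80,"ty":-170,"tz":-80,"turn":-8},{"tx":100,"ty":-215,"tz":-100,"turn":-10}]' 50
python3 -m crank '[{"tx":0,"ty":0,"tz":-10,"turn":-2},{"tx":0,"ty":0,"tz":-20,"turn":-4},{"tx":0,"ty":0,"tz":-30,"turn":-6},{"tx":0,"ty":0,"tz":-30,"turn":-6.3},{"tx":0,"ty":0,"tz":-30,"turn":-6.3}]'; python3 st.py .555 .2 .3
```

```text
time: 28.4
position: [0.4631, -0.1269, 0.1679]
tool_rot: [3.133, 0.233, -0.0]
ft_force: [0.9, 0.0, 0.0]
grip_width: 0.432
grip_force: 0.0
time: 29.02
position: [0.5307, 0.1019, 0.2674]
tool_rot: [2.736, 1.543, 0.001]
ft_force: [0.2, 1.1, -0.7]
grip_width: 0.571
grip_force: 0.0
time: 29.65
position: [0.5303, 0.1004, 0.2961]
tool_rot: [-2.224, -2.219, 0.001]
ft_force: [-0.3, 1.1, -0.4]
grip_width: 0.575
grip_force: 0.0
pos [0.5303 0.1004 0.2961] q7 -0.25 toolx [ 0.002  1.    -0.   ] closing ang -0.14 w 50.0
shift [99.7 24.4 -3.9]
```

```bash
python3 -m crank '[{"tx":50,"ty":15,"tz":0,"turn":0},{"tx":100,"ty":25,"tz":-4,"turn":0},{"tx":100,"ty":25,"tz":-4,"turn":0},{"tx":100,"ty":25,"tz":-4,"turn":0}]'
python3 - <<'E'
from h import *
im,d,m=save('wrist','w7.png'); P=cloud(d,m); z=P[...,2]
for r in rects(P,(d>0)&(z>.014)&(z<.03),.4,.16,close=9,minA=1e-3): print(np.round(r,4))
K=np.array(m['intrinsics']);v,u=np.mgrid[:480,:640]
ray=np.stack([(u-K[0,2])/K[0,0],(v-K[1,2])/K[1,1],np.ones_like(u)],-1)@Rm(m['orientation']).T
o=np.array(m['origin']);P2=o+ray*((.024-o[2])/ray[...,2])[...,None]
for r in rects(P2,(im.min(-1)>110)&(v<270),.4,.16,close=9,minA=1e-3): print('col',np.round(r,4))
print([(q,np.round(r['xyz'],3).tolist(),round(r['confidence'],2)) for q in ['long_tube1','short_tube1','spool1'] for r in ctrl.mark_of('wrist',q)])
E
python3 st.py
```

```text
time: 30.15
position: [0.5553, 0.1999, 0.2997]
tool_rot: [2.223, 2.22, -0.003]
ft_force: [-1.0, -0.2, -0.1]
grip_width: 0.574
grip_force: 0.0
[6.80700e-01 3.28400e-01 5.48000e-02 2.62000e-02 2.65651e+01]
[5.91600e-01 2.68000e-01 5.99000e-02 2.42000e-02 8.75104e+01]
[ 5.2240e-01  2.7810e-01  9.0200e-02  2.4000e-02 -7.6569e+01]
col [0.4904 0.3782 0.1565 0.0868 8.9876]
col [5.91000e-01 2.68500e-01 6.06000e-02 2.58000e-02 8.81524e+01]
col [ 5.21400e-01  2.78600e-01  9.11000e-02  2.63000e-02 -7.74712e+01]
[('long_tube1', [0.52, 0.282, 0.012], 0.63), ('short_tube1', [0.589, 0.267, 0.012], 0.97), ('spool1', [0.488, 0.37, 0.022], 0.67)]
pos [0.5556 0.199  0.3005] q7 -0.42 toolx [ 0.003  1.    -0.001] closing ang -0.15 w 49.9
```

View pics/w7.png

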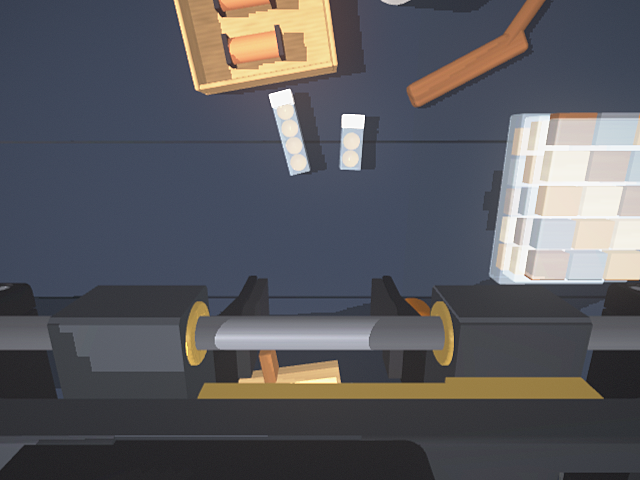

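Both spools lie in the box ((255,45) and (245,5)). The remaining long tube is at (290,133) and the short tube at (351,142).

```bash
python3 -m crank '[{"tx":40,"ty":-16,"tz":40,"turn":-1.5},{"tx":79,"ty":-33,"tz":80,"turn":-2.7},{"tx":79,"ty":-33,"tz":135,"turn":-2.7},{"tx":79,"ty":-33,"tz":195,"turn":-2.7},{"tx":79,"ty":-33,"tz":248,"turn":-2.7}]' 50
python3 -m crank '[{"tx":0,"ty":0,"tz":0,"turn":0},{"tx":0,"ty":0,"tz":0,"turn":0}]'; python3 st.py .5224 .278 .0325
```

```text
time: 30.98
position: [0.5225, 0.2782, 0.0508]
tool_rot: [1.947, 2.465, -0.0]
ft_force: [0.1, -0.4, 0.6]
grip_width: 0.575
grip_force: 0.0
time: 31.22
position: [0.524, 0.2798, 0.0548]
tool_rot: [1.945, 2.465, 0.004]
ft_force: [-0.0, -0.1, 0.1]
grip_width: 0.576
grip_force: 0.0
pos [0.524  0.2798 0.0548] q7 -0.39 toolx [-0.233  0.973  0.001] closing ang 13.45 w 50.1
shift [-1.4 -2.1 22.3]
```

```bash
python3 -m crank '[{"tx":-1,"ty":-1.5,"tz":22,"turn":0},{"tx":-1,"ty":-1.5,"tz":22,"turn":0},{"tx":-1,"ty":-1.5,"tz":22,"turn":0}]'
python3 -m crank '[{"tx":0,"ty":0,"tz":0,"turn":0},{"tx":0,"ty":0,"tz":0,"turn":0},{"tx":0,"ty":0,"tz":0,"turn":0},{"tx":0,"ty":0,"tz":0,"turn":0}]' 15 25
python3 -m crank '[{"tx":0,"ty":0,"tz":-50,"turn":0},{"tx":0,"ty":0,"tz":-100,"turn":2},{"tx":-50,"ty":-20,"tz":-120,"turn":4},{"tx":-100,"ty":-43,"tz":-120,"turn":6},{"tx":-150,"ty":-66,"tz":-120,"turn":8}]'
python3 -m crank '[{"tx":0,"ty":0,"tz":0,"turn":2},{"tx":0,"ty":0,"tz":0,"turn":4},{"tx":0,"ty":0,"tz":0,"turn":6},{"tx":0,"ty":0,"tz":0,"turn":8},{"tx":0,"ty":0,"tz":0,"turn":10}]'
python3 -m crank '[{"tx":0,"ty":0,"tz":0,"turn":1},{"tx":0,"ty":0,"tz":0,"turn":1}]'; python3 st.py .457 -.0763 .1
```

```text
time: 31.6
position: [0.5228, 0.2789, 0.033]
tool_rot: [1.944, 2.466, 0.005]
ft_force: [0.3, 0.3, 0.3]
grip_width: 0.573
grip_force: 0.0
time: 32.1
position: [0.5214, 0.2782, 0.0307]
tool_rot: [1.945, 2.467, 0.0]
ft_force: [0.4, 0.0, 1.6]
grip_width: 0.271
grip_force: 25.0
time: 32.72
position: [0.4917, 0.1153, 0.1508]
tool_rot: [2.676, 1.646, 0.001]
ft_force: [1.9, -0.3, -1.3]
grip_width: 0.273
grip_force: 25.0
time: 33.35
position: [0.4918, 0.1169, 0.1503]
tool_rot: [3.121, 0.36, -0.001]
ft_force: [0.1, -0.6, -0.7]
grip_width: 0.271
grip_force: 25.0
time: 33.6
position: [0.4919, 0.1169, 0.1504]
tool_rot: [3.133, 0.235, -0.001]
ft_force: [-0.9, -0.2, 0.0]
grip_width: 0.272
grip_force: 25.0
pos [0.4919 0.1169 0.1504] q7 -1.71 toolx [ 0.989  0.149 -0.   ] closing ang -81.43 w 23.6
shift [-63.3 185.9  50.4]
```

```bash
python3 -m crank '[{"tx":-19,"ty":55,"tz":0,"turn":0},{"tx":-38,"ty":110,"tz":0,"turn":0},{"tx":-56,"ty":165,"tz":10,"turn":0},{"tx":-63,"ty":186,"tz":40,"turn":0},{"tx":-63,"ty":186,"tz":62,"turn":0}]'
python3 -m crank '[{"tx":0,"ty":0,"tz":0,"turn":0},{"tx":0,"ty":0,"tz":0,"turn":0},{"tx":0,"ty":0,"tz":0,"turn":0}]'; python3 st.py .457 -.0763 .0375
```

```text
time: 34.22
position: [0.4564, -0.0789, 0.0877]
tool_rot: [3.133, 0.229, -0.001]
ft_force: [1.0, 1.0, -1.3]
grip_width: 0.274
grip_force: 25.0
time: 34.6
position: [0.4583, -0.076, 0.0897]
tool_rot: [3.132, 0.235, 0.003]
ft_force: [-0.2, -0.5, -0.7]
grip_width: 0.272
grip_force: 25.0
pos [ 0.4583 -0.076   0.0897] q7 -1.31 toolx [0.989 0.149 0.002] closing ang -81.42 w 23.7
shift [-1.4  0.1 52.2]
```

```bash
python3 -m crank '[{"tx":-1,"ty":0,"tz":25,"turn":0},{"tx":-1,"ty":0,"tz":42,"turn":0},{"tx":-1,"ty":0,"tz":52,"turn":0},{"tx":-1,"ty":0,"tz":52,"turn":0},{"tx":-1,"ty":0,"tz":52,"turn":0}]'
python3 -m crank '[{"tx":0,"ty":0,"tz":0,"turn":0}]'
```

```text
time: 35.22
position: [0.457, -0.0765, 0.0373]
tool_rot: [3.133, 0.233, 0.002]
ft_force: [-0.2, -0.1, -0.9]
grip_width: 0.269
grip_force: 25.0
time: 35.35
position: [0.4569, -0.0765, 0.0373]
tool_rot: [3.133, 0.233, 0.002]
ft_force: [-0.9, -0.1, -0.3]
grip_width: 0.266
grip_force: 25.0
```

```bash
python3 -m crank '[{"tx":0,"ty":0,"tz":0,"turn":0},{"tx":0,"ty":0,"tz":0,"turn":0},{"tx":0,"ty":0,"tz":-30,"turn":0},{"tx":0,"ty":0,"tz":-80,"turn":0},{"tx":0,"ty":0,"tz":-130,"turn":0}]' 38
python3 -m crank '[{"tx":28,"ty":-48,"tz":-20,"turn":-2},{"tx":56,"ty":-96,"tz":-40,"turn":-4},{"tx":84,"ty":-145,"tz":-60,"turn":-6},{"tx":112,"ty":-195,"tz":-80,"turn":-8},{"tx":142,"ty":-248,"tz":-100,"turn":-10}]' 50
python3 -m crank '[{"tx":0,"ty":0,"tz":-10,"turn":-2},{"tx":0,"ty":0,"tz":-20,"turn":-4},{"tx":0,"ty":0,"tz":-30,"turn":-6},{"tx":0,"ty":0,"tz":-30,"turn":-6.3},{"tx":0,"ty":0,"tz":-30,"turn":-6.3}]'
python3 - <<'E'
from h import *
im,d,m=save('wrist','w8.png'); P=cloud(d,m); z=P[...,2]
for r in rects(P,(d>0)&(z>.014)&(z<.03),.4,.16,close=9,minA=1e-3): print(np.round(r,4))
print([(q,np.round(r['xyz'],3).tolist(),round(r['confidence'],2)) for q in ['short_tube1'] for r in ctrl.mark_of('wrist',q)])
E
python3 st.py .5916 .268 .0325
```

```text
time: 35.98
position: [0.456, -0.0765, 0.1679]
tool_rot: [3.133, 0.233, -0.0]
ft_force: [0.7, 0.2, 0.3]
grip_width: 0.433
grip_force: 0.0
time: 36.6
position: [0.5601, 0.1898, 0.2669]
tool_rot: [2.737, 1.542, 0.001]
ft_force: [0.2, -0.2, 0.1]
grip_width: 0.573
grip_force: 0.0
time: 37.22
position: [0.5594, 0.1882, 0.2955]
tool_rot: [-2.224, -2.218, 0.001]
ft_force: [-0.5, 0.3, 0.2]
grip_width: 0.579
grip_force: 0.0
[ 0.6801  0.3294  0.0561  0.0268 26.222 ]
[5.91000e-01 2.68800e-01 6.03000e-02 2.42000e-02 8.76785e+01]
[('short_tube1', [0.588, 0.269, 0.015], 0.96), ('short_tube1', [0.676, 0.041, 0.001], 0.64)]
pos [0.5593 0.1882 0.2954] q7 -0.39 toolx [ 0.002  1.    -0.   ] closing ang -0.11 w 50.0
shift [ 80.   32.4 262.9]
```

```bash
python3 -m crank '[{"tx":40,"ty":16,"tz":40,"turn":0.5},{"tx":80,"ty":32,"tz":80,"turn":0.5},{"tx":80,"ty":32,"tz":135,"turn":0.5},{"tx":80,"ty":32,"tz":195,"turn":0.5},{"tx":80,"ty":32,"tz":243,"turn":0.5}]' 50
python3 -m crank '[{"tx":0,"ty":0,"tz":0,"turn":0},{"tx":0,"ty":0,"tz":0,"turn":0},{"tx":0,"ty":0,"tz":0,"turn":0}]'; python3 st.py .5912 .2685 .0325
```

```text
time: 37.95
position: [0.5904, 0.2678, 0.0499]
tool_rot: [-2.27, -2.171, 0.004]
ft_force: [0.2, 0.7, -0.1]
grip_width: 0.576
grip_force: 0.0
time: 38.33
position: [0.5935, 0.2692, 0.0562]
tool_rot: [2.269, 2.171, 0.008]
ft_force: [0.4, -0.2, 0.2]
grip_width: 0.576
grip_force: 0.0
pos [0.5935 0.2692 0.0562] q7 -0.58 toolx [0.044 0.999 0.002] closing ang -2.52 w 50.1
shift [-0.9 -2.4 23.7]
```

```bash
python3 -m crank '[{"tx":0,"ty":-2,"tz":23,"turn":0},{"tx":0,"ty":-2,"tz":23,"turn":0},{"tx":0,"ty":-2,"tz":23,"turn":0}]'
python3 -m crank '[{"tx":0,"ty":0,"tz":0,"turn":0},{"tx":0,"ty":0,"tz":0,"turn":0},{"tx":0,"ty":0,"tz":0,"turn":0},{"tx":0,"ty":0,"tz":0,"turn":0}]' 15 25
python3 -m crank '[{"tx":0,"ty":0,"tz":-50,"turn":0},{"tx":0,"ty":0,"tz":-100,"turn":2},{"tx":-50,"ty":-2,"tz":-120,"turn":4},{"tx":-110,"ty":-5,"tz":-120,"turn":6},{"tx":-170,"ty":-8,"tz":-120,"turn":8}]'
python3 -m crank '[{"tx":0,"ty":0,"tz":0,"turn":2},{"tx":0,"ty":0,"tz":0,"turn":4},{"tx":0,"ty":0,"tz":0,"turn":6},{"tx":0,"ty":0,"tz":0,"turn":7.8},{"tx":0,"ty":0,"tz":0,"turn":7.8}]'
python3 -m crank '[{"tx":0,"ty":0,"tz":0,"turn":0}]'; python3 st.py .5533 -.113 .1
```

```text
time: 38.7
position: [0.5905, 0.2688, 0.0318]
tool_rot: [2.269, 2.172, 0.004]
ft_force: [0.6, 0.1, -0.1]
grip_width: 0.576
grip_force: 0.0
time: 39.2
position: [0.5898, 0.2685, 0.0303]
tool_rot: [2.269, 2.172, 0.001]
ft_force: [-0.2, 0.6, 0.4]
grip_width: 0.268
grip_force: 25.0
time: 39.83
position: [0.5739, 0.0973, 0.1504]
tool_rot: [2.878, 1.258, 0.001]
ft_force: [0.7, -0.4, -1.0]
grip_width: 0.274
grip_force: 25.0
time: 40.45
position: [0.5739, 0.0989, 0.1499]
tool_rot: [3.133, 0.236, -0.001]
ft_force: [0.4, -0.7, -0.3]
grip_width: 0.275
grip_force: 25.0
time: 40.58
position: [0.574, 0.099, 0.1499]
tool_rot: [3.133, 0.237, -0.0]
ft_force: [-0.1, -0.0, -1.8]
grip_width: 0.271
grip_force: 25.0
pos [0.574  0.099  0.1499] q7 -1.62 toolx [ 0.989  0.151 -0.   ] closing ang -81.34 w 23.6
shift [-52.4 206.5  49.9]
```

```bash
python3 -m crank '[{"tx":-14,"ty":55,"tz":0,"turn":0},{"tx":-28,"ty":110,"tz":0,"turn":0},{"tx":-42,"ty":165,"tz":0,"turn":0},{"tx":-52,"ty":206,"tz":40,"turn":0},{"tx":-52,"ty":206,"tz":60,"turn":0}]'
python3 -m crank '[{"tx":0,"ty":0,"tz":0,"turn":0},{"tx":0,"ty":0,"tz":0,"turn":0},{"tx":0,"ty":0,"tz":0,"turn":0}]'; python3 st.py .5533 -.113 .0375
```

```text
time: 41.2
position: [0.5512, -0.1178, 0.0885]
tool_rot: [3.132, 0.224, -0.003]
ft_force: [0.2, 0.7, -0.4]
grip_width: 0.279
grip_force: 25.0
time: 41.58
position: [0.5543, -0.1117, 0.0914]
tool_rot: [3.132, 0.236, 0.004]
ft_force: [-0.1, 0.8, -0.3]
grip_width: 0.275
grip_force: 25.0
pos [ 0.5543 -0.1117  0.0914] q7 -1.22 toolx [0.989 0.15  0.002] closing ang -81.39 w 23.9
shift [-1.3  1.1 53.9]
```

```bash
python3 -m crank '[{"tx":-1,"ty":1,"tz":25,"turn":0},{"tx":-1,"ty":1,"tz":42,"turn":0},{"tx":-1,"ty":1,"tz":53,"turn":0},{"tx":-1,"ty":1,"tz":53,"turn":0},{"tx":-1,"ty":1,"tz":53,"turn":0}]'
python3 -m crank '[{"tx":0,"ty":0,"tz":0,"turn":0}]'
```

```text
time: 42.2
position: [0.5527, -0.1137, 0.0375]
tool_rot: [3.133, 0.233, 0.001]
ft_force: [-0.2, -0.3, 0.2]
grip_width: 0.274
grip_force: 25.0
time: 42.32
position: [0.5527, -0.1137, 0.0376]
tool_rot: [3.133, 0.233, 0.001]
ft_force: [-0.1, -0.2, -0.1]
grip_width: 0.274
grip_force: 25.0
```

```bash
python3 -m crank '[{"tx":0,"ty":0,"tz":0,"turn":0},{"tx":0,"ty":0,"tz":0,"turn":0},{"tx":0,"ty":0,"tz":-30,"turn":0},{"tx":0,"ty":0,"tz":-80,"turn":0},{"tx":0,"ty":0,"tz":-130,"turn":0}]' 38
python3 -m crank '[{"tx":-10,"ty":26,"tz":-30,"turn":-2},{"tx":-20,"ty":52,"tz":-60,"turn":-4},{"tx":-30,"ty":80,"tz":-90,"turn":-6},{"tx":-40,"ty":110,"tz":-120,"turn":-8},{"tx":-43,"ty":135,"tz":-150,"turn":-10}]' 50
python3 -m crank '[{"tx":0,"ty":0,"tz":0,"turn":-2},{"tx":0,"ty":0,"tz":0,"turn":-4},{"tx":0,"ty":0,"tz":0,"turn":-6},{"tx":0,"ty":0,"tz":0,"turn":-6.3},{"tx":0,"ty":0,"tz":0,"turn":-6.3}]'
python3 - <<'E'
from h import *
im,d,m=save('wrist','w9.png'); P=cloud(d,m); z=P[...,2];x,y=P[...,0],P[...,1]
reg=(d>0)&(x>.38)&(x<.64)&(y>-.24)&(y<.0)
for r in rects(P,reg&(z>.010),.36,-.26,close=15,opn=61): print('tray',np.round(r,4))
for r in rects(P,reg&(z>.023),.36,-.26,close=9,minA=5e-4): print('tube',np.round(r,4))
print('top z',np.percentile(z[reg&(z>.023)],[5,50,95]))
# hires side check
im,d,m=save('side','side2.png')
E
python3 st.py
```

```text
time: 42.95
position: [0.552, -0.1136, 0.1684]
tool_rot: [-3.133, -0.233, 0.001]
ft_force: [0.5, -0.4, -0.2]
grip_width: 0.439
grip_force: 0.0
time: 43.58
position: [0.529, -0.2551, 0.3184]
tool_rot: [2.737, 1.541, 0.0]
ft_force: [0.6, -0.6, 0.3]
grip_width: 0.575
grip_force: 0.0
time: 44.2
position: [0.5297, -0.2536, 0.3171]
tool_rot: [2.224, 2.219, 0.0]
ft_force: [0.5, 0.7, -0.6]
grip_width: 0.576
grip_force: 0.0
tray [ 0.5014 -0.1227  0.1825  0.1683  8.2672]
tube [ 0.4572 -0.0771  0.0902  0.0245  8.3103]
tube [ 0.553  -0.1143  0.0602  0.0242  9.0395]
tube [ 0.4612 -0.1277  0.0903  0.0245  8.2823]
tube [ 0.472  -0.1774  0.0903  0.0241  8.6454]
tube [ 0.5292 -0.2272  0.1725  0.0255  0.    ]
top z [0.03000948 0.39615615 0.41708225]
pos [ 0.5297 -0.2535  0.317 ] q7 0.43 toolx [ 0.002  1.    -0.   ] closing ang -0.1 w 50.0
```

View pics/w9.png

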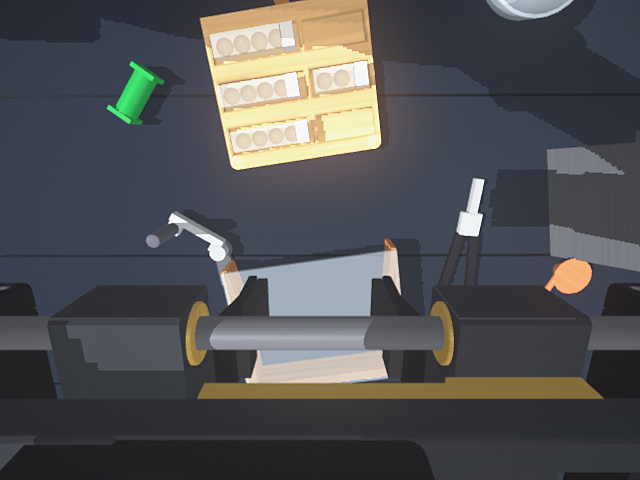

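All four tubes lie flat in matching pockets: long at (255,40), (260,88), (268,135) and short at (340,78). Now to measure the case and latch.

```bash
python3 -m crank '[{"tx":-55,"ty":0,"tz":0,"turn":0},{"tx":-110,"ty":0,"tz":0,"turn":0},{"tx":-165,"ty":0,"tz":0,"turn":0},{"tx":-220,"ty":0,"tz":0,"turn":0},{"tx":-265,"ty":0,"tz":0,"turn":0}]'
python3 -m crank '[{"tx":0,"ty":0,"tz":0,"turn":0},{"tx":0,"ty":0,"tz":0,"turn":0},{"tx":0,"ty":0,"tz":0,"turn":0}]'
python3 - <<'E'
from h import *
im,d,m=save('wrist','w10.png'); P=cloud(d,m); z=P[...,2];x,y=P[...,0],P[...,1]
reg=(d>0)&(x>.33)&(x<.68)&(y>-.53)&(y<-.2)
print(np.histogram(z[reg],bins=np.arange(-.004,.092,.004)))
for r in rects(P,reg&(z>.036)&(z<.056),.3,-.56,close=15,S=800): print('case top',np.round(r,4))
for r in rects(P,reg&(z>.036)&(z<.056),.3,-.56,close=7,opn=121,S=800): print('case top opn',np.round(r,4))
k=reg&(z>.07)&(z<.09)
for r in rects(P,k,.3,-.56,close=5,S=800,minA=2e-5): print('knob',np.round(r,4))
reg=(d>0)&(x>.38)&(x<.64)&(y>-.24)&(y<.03)
for r in rects(P,reg&(z>.010),.36,-.26,close=15,opn=61): print('tray',np.round(r,4))
for r in rects(P,reg&(z>.031)&(z<.037),.36,-.26,close=5,opn=5): print('pull?',np.round(r,4))
for q in ['case','tray','latch_knob']: print(q,[(np.round(r['xyz'],3).tolist(),round(r['confidence'],2)) for r in ctrl.mark_of('wrist',q)])
E
python3 st.py
```

```text
time: 44.92
position: [0.5293, -0.5206, 0.3167]
tool_rot: [2.224, 2.219, -0.001]
ft_force: [-0.0, -0.0, 0.3]
grip_width: 0.575
grip_force: 0.0
time: 45.3
position: [0.5309, -0.5168, 0.3177]
tool_rot: [2.219, 2.223, 0.002]
ft_force: [-0.0, 0.0, -0.6]
grip_width: 0.573
grip_force: 0.0
(array([  664, 24099,   311,   136,    37,    43,   214,   317,     0,
           0,     0,     4,  7572, 27411,     0,     0,     0,     0,
           0,     0,     0,     0,     0]), array([-0.004,  0.   ,  0.004,  0.008,  0.012,  0.016,  0.02 ,  0.024,
        0.028,  0.032,  0.036,  0.04 ,  0.044,  0.048,  0.052,  0.056,
        0.06 ,  0.064,  0.068,  0.072,  0.076,  0.08 ,  0.084,  0.088]))
case top [ 0.5271 -0.4104  0.2171  0.1795  8.1589]
case top opn [ 0.5273 -0.4114  0.2168  0.1774  8.0806]
case [([0.527, -0.407, 0.001], 0.87)]
tray []
latch_knob []
pos [ 0.5303 -0.5175  0.3177] q7 0.83 toolx [-0.001  1.    -0.   ] closing ang 0.08 w 49.5
```

View pics/w10.png

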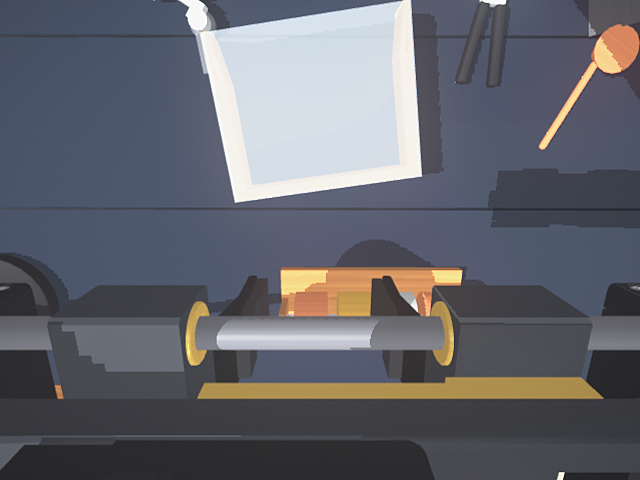

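The case's outer box spans px (200–420, 0–200) and gives origin ≈(0.526,-0.405), yaw 8.1°, in agreement with the network. The latch pivot is at (197,15).

```bash
python3 - <<'E'
from h import *
for n in ['w4','w6','w1']:
    im,d,m=load(n); P=cloud(d,m); z=P[...,2];x,y=P[...,0],P[...,1]
    reg=(d>0)&(x>.43)&(x<.54)&(y>-.045)&(y<.03)
    for r in rects(P,reg&(z>.03)&(z<.038),.36,-.26,close=9,minA=3e-4): print(n,'pull',np.round(r,4))
E
python3 -m crank '[{"tx":55,"ty":0,"tz":0,"turn":-1.65},{"tx":110,"ty":-5,"tz":0,"turn":-1.65},{"tx":165,"ty":-10,"tz":0,"turn":-1.65},{"tx":220,"ty":-15,"tz":0,"turn":-1.65},{"tx":280,"ty":-20,"tz":0,"turn":-1.65}]'
python3 st.py .4862 -.0173 .1
```

```text
w4 pull [ 4.86300e-01 -1.75000e-02  4.44000e-02  1.64000e-02 -8.22782e+01]
w6 pull [ 4.86100e-01 -1.72000e-02  4.34000e-02  1.62000e-02 -8.12538e+01]
w1 pull [ 4.87100e-01 -1.77000e-02  4.51000e-02  1.67000e-02 -8.07539e+01]
time: 46.12
position: [0.5093, -0.2366, 0.3175]
tool_rot: [2.055, 2.374, 0.001]
ft_force: [0.2, 0.7, 0.0]
grip_width: 0.574
grip_force: 0.0
pos [ 0.5093 -0.2366  0.3175] q7 0.55 toolx [-0.143  0.99  -0.001] closing ang 8.25 w 49.9
shift [220.5   8.3 217.4]
```

```bash
python3 -m crank '[{"tx":60,"ty":2,"tz":15,"turn":0},{"tx":120,"ty":4,"tz":30,"turn":0},{"tx":175,"ty":6,"tz":60,"turn":0},{"tx":220,"ty":8,"tz":100,"turn":0},{"tx":220,"ty":8,"tz":160,"turn":0}]' 50
python3 -m crank '[{"tx":0,"ty":0,"tz":58,"turn":0},{"tx":0,"ty":0,"tz":58,"turn":0},{"tx":0,"ty":0,"tz":58,"turn":0}]'
python3 st.py .4862 -.0174 .034
```

```text
time: 46.75
position: [0.4873, -0.0148, 0.1581]
tool_rot: [2.044, 2.381, 0.008]
ft_force: [1.0, -0.4, -0.8]
grip_width: 0.579
grip_force: 0.0
time: 47.12
position: [0.4876, -0.0196, 0.1013]
tool_rot: [2.054, 2.374, 0.003]
ft_force: [0.2, 0.5, 0.9]
grip_width: 0.575
grip_force: 0.0
pos [ 0.4876 -0.0196  0.1013] q7 0.13 toolx [-0.143  0.99  -0.   ] closing ang 8.24 w 50.0
shift [ 2.5 -1.3 67.3]
```

```bash
python3 -m crank '[{"tx":1,"ty":-1,"tz":40,"turn":0},{"tx":2,"ty":-1,"tz":66,"turn":0},{"tx":2,"ty":-1,"tz":66,"turn":0},{"tx":2,"ty":-1,"tz":66,"turn":0}]'
python3 st.py .4862 -.0174 .034
python3 -m crank '[{"tx":0,"ty":0,"tz":0,"turn":0},{"tx":0,"ty":0,"tz":0,"turn":0},{"tx":0,"ty":0,"tz":0,"turn":0},{"tx":0,"ty":0,"tz":0,"turn":0},{"tx":0,"ty":0,"tz":0,"turn":0}]' 5 40
python3 st.py .4862 -.0174 .034
```

```text
time: 47.62
position: [0.4871, -0.0179, 0.0357]
tool_rot: [2.054, 2.373, 0.005]
ft_force: [-0.2, -0.2, 0.1]
grip_width: 0.576
grip_force: 0.0
pos [ 0.4871 -0.0179  0.0357] q7 0.12 toolx [-0.143  0.99  -0.001] closing ang 8.24 w 50.1
shift [ 0.6 -0.9  1.7]
time: 48.25
position: [0.4852, -0.0177, 0.0332]
tool_rot: [2.054, 2.376, 0.001]
ft_force: [2.1, -0.1, 0.4]
grip_width: 0.179
grip_force: 40.0
pos [ 0.4852 -0.0177  0.0332] q7 0.12 toolx [-0.144  0.99  -0.   ] closing ang 8.3 w 15.6
shift [ 0.2  1.  -0.8]
```

```bash
python3 -m crank '[{"tx":-20,"ty":-3,"tz":0,"turn":0},{"tx":-40,"ty":-6,"tz":0,"turn":0},{"tx":-60,"ty":-10,"tz":0,"turn":0},{"tx":-80,"ty":-14,"tz":0,"turn":0},{"tx":-90,"ty":-14,"tz":0,"turn":0}]'
python3 -m crank '[{"tx":0,"ty":0,"tz":0,"turn":0},{"tx":0,"ty":0,"tz":0,"turn":0}]'
python3 st.py .5116 -.301 .034
python3 - <<'E'
from h import *
im,d,m=save('side','side3.png'); cv2.imwrite('pics/side3c.png',cv2.resize(im[200:480,180:480,::-1],None,fx=2.1,fy=2.1))
print([(np.round(r['xyz'],3).tolist(),round(r['confidence'],2)) for r in ctrl.mark_of('side','tray')])
E
```

```text
time: 48.88
position: [0.4837, -0.1078, 0.0332]
tool_rot: [-2.055, -2.374, -0.002]
ft_force: [-0.9, 6.9, 3.8]
grip_width: 0.183
grip_force: 40.0
time: 49.12
position: [0.4839, -0.1091, 0.0332]
tool_rot: [2.055, 2.375, -0.001]
ft_force: [-0.4, 0.4, 1.5]
grip_width: 0.179
grip_force: 40.0
pos [ 0.4839 -0.1091  0.0332] q7 0.32 toolx [-0.144  0.99  -0.001] closing ang 8.25 w 15.6
shift [-193.9   -0.2   -0.7]
[([0.498, -0.212, 0.003], 0.95)]
```

View pics/side3c.png

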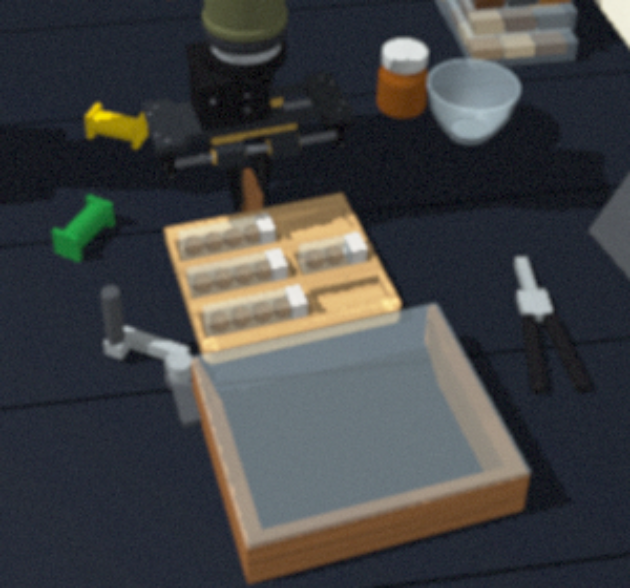

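The tray sits square in front of the mouth with all tubes in it, and the latch bar at (150,345) is clear of the path. Pushing in.

```bash
python3 -m crank '[{"tx":-25,"ty":0,"tz":0,"turn":0},{"tx":-50,"ty":0,"tz":0,"turn":0},{"tx":-75,"ty":0,"tz":0,"turn":0},{"tx":-100,"ty":0,"tz":0,"turn":0},{"tx":-120,"ty":0,"tz":0,"turn":0}]'
python3 st.py .5116 -.301 .034
python3 -m crank '[{"tx":-15,"ty":0,"tz":0,"turn":0},{"tx":-30,"ty":0,"tz":0,"turn":0},{"tx":-45,"ty":0,"tz":0,"turn":0},{"tx":-60,"ty":0,"tz":0,"turn":0}]'
python3 -m crank '[{"tx":0,"ty":0,"tz":0,"turn":0},{"tx":0,"ty":0,"tz":0,"turn":0}]'
python3 st.py .5116 -.301 .034
```

```text
time: 49.85
position: [0.5017, -0.225, 0.0332]
tool_rot: [-2.052, -2.375, -0.004]
ft_force: [-1.4, 8.9, 7.4]
grip_width: 0.18
grip_force: 40.0
pos [ 0.5017 -0.225   0.0332] q7 0.56 toolx [-0.145  0.989  0.004] closing ang 8.36 w 15.7
shift [-76.7  -1.2  -1.1]
time: 50.35
position: [0.5106, -0.2831, 0.0332]
tool_rot: [-2.05, -2.375, -0.005]
ft_force: [-0.6, 9.5, 7.2]
grip_width: 0.179
grip_force: 40.0
time: 50.6
position: [0.5105, -0.2867, 0.0332]
tool_rot: [2.054, 2.375, 0.001]
ft_force: [1.9, 0.1, 1.4]
grip_width: 0.181
grip_force: 40.0
pos [ 0.5105 -0.2867  0.0332] q7 0.66 toolx [-0.144  0.99  -0.001] closing ang 8.31 w 15.7
shift [-14.3  -1.   -0.8]
```

```bash
python3 -m crank '[{"tx":-5,"ty":0,"tz":0,"turn":0},{"tx":-10,"ty":0,"tz":0,"turn":0},{"tx":-13,"ty":0,"tz":0,"turn":0},{"tx":-15,"ty":0,"tz":0,"turn":0},{"tx":-15,"ty":0,"tz":0,"turn":0}]'
python3 -m crank '[{"tx":-2,"ty":0,"tz":0,"turn":0},{"tx":-2,"ty":0,"tz":0,"turn":0}]'
python3 st.py .5116 -.301 .034
```

```text
time: 51.22
position: [0.5122, -0.2982, 0.0332]
tool_rot: [-2.051, -2.375, -0.004]
ft_force: [-0.9, 7.5, 7.6]
grip_width: 0.183
grip_force: 40.0
time: 51.48
position: [0.5124, -0.3001, 0.0332]
tool_rot: [-2.051, -2.375, -0.004]
ft_force: [-0.8, 8.4, 7.4]
grip_width: 0.18
grip_force: 40.0
pos [ 0.5124 -0.3001  0.0332] q7 0.69 toolx [-0.145  0.989  0.005] closing ang 8.36 w 15.7
shift [-0.8 -1.  -0.8]
```

```bash
for i in 1 2; do python3 -m crank '[{"tx":-1,"ty":0,"tz":0,"turn":0},{"tx":-2,"ty":0,"tz":0,"turn":0},{"tx":-2,"ty":0,"tz":0,"turn":0}]' | grep -E 'pos|ft_'; done
```

```text
position: [0.5126, -0.3006, 0.0332]
ft_force: [-2.4, 11.1, 10.0]
position: [0.5126, -0.3007, 0.0331]
ft_force: [-3.3, 14.4, 13.1]
```

```bash
python3 -m crank '[{"tx":2,"ty":0,"tz":0,"turn":0},{"tx":2,"ty":0,"tz":0,"turn":0},{"tx":2,"ty":0,"tz":0,"turn":0},{"tx":2,"ty":0,"tz":-30,"turn":0},{"tx":2,"ty":0,"tz":-80,"turn":0}]' 45
python3 -m crank '[{"tx":-20,"ty":-15,"tz":-50,"turn":0},{"tx":-40,"ty":-35,"tz":-90,"turn":0},{"tx":-65,"ty":-55,"tz":-125,"turn":0},{"tx":-90,"ty":-74,"tz":-150,"turn":0},{"tx":-90,"ty":-74,"tz":-150,"turn":0}]'
python3 -m crank '[{"tx":0,"ty":0,"tz":0,"turn":0},{"tx":0,"ty":0,"tz":0,"turn":0}]'
python3 - <<'E'
from h import *
im,d,m=save('wrist','w11.png'); P=cloud(d,m); z=P[...,2];x,y=P[...,0],P[...,1]
reg=(d>0)&(x>.3)&(x<.46)&(y>-.36)&(y<-.2)
for r in rects(P,reg&(z>.07)&(z<.09),.28,-.4,close=5,minA=2e-5): print('knob',np.round(r,4))
for r in rects(P,reg&(z>.012)&(z<.034),.28,-.4,close=5,minA=2e-4): print('bar',np.round(r,4))
print('knob',[(np.round(r['xyz'],3).tolist(),round(r['confidence'],2)) for r in ctrl.mark_of('wrist','latch_knob')])
print('tray',[(np.round(r['xyz'],3).tolist(),round(r['confidence'],2)) for r in ctrl.mark_of('wrist','tray')])
reg=(d>0)&(x>.44)&(x<.58)&(y>-.34)&(y<-.24)
for r in rects(P,reg&(z>.03)&(z<.038),.36,-.4,close=9,minA=3e-4): print('pull',np.round(r,4))
E
python3 st.py
```

```text
time: 52.85
position: [0.5106, -0.3057, 0.1117]
tool_rot: [-2.054, -2.371, 0.003]
ft_force: [0.5, 0.3, 0.0]
grip_width: 0.509
grip_force: 0.0
time: 53.48
position: [0.4501, -0.41, 0.2655]
tool_rot: [2.061, 2.365, -0.003]
ft_force: [0.0, 0.5, -0.5]
grip_width: 0.516
grip_force: 0.0
time: 53.72
position: [0.4526, -0.4039, 0.2616]
tool_rot: [-2.052, -2.376, -0.001]
ft_force: [-0.8, -0.4, 0.1]
grip_width: 0.516
grip_force: 0.0
knob [ 3.46900e-01 -2.87600e-01  1.56000e-02  1.53000e-02  6.68014e+01]
bar [ 3.75500e-01 -2.99500e-01  8.27000e-02  2.62000e-02 -3.39511e+01]
knob [([0.346, -0.288, 0.08], 0.84)]
tray []
pull [ 5.11900e-01 -3.00700e-01  4.50000e-02  1.68000e-02 -8.19953e+01]
pos [ 0.4525 -0.4045  0.2622] q7 0.87 toolx [-0.145  0.989  0.001] closing ang 8.34 w 45.1
```

View pics/w11.png

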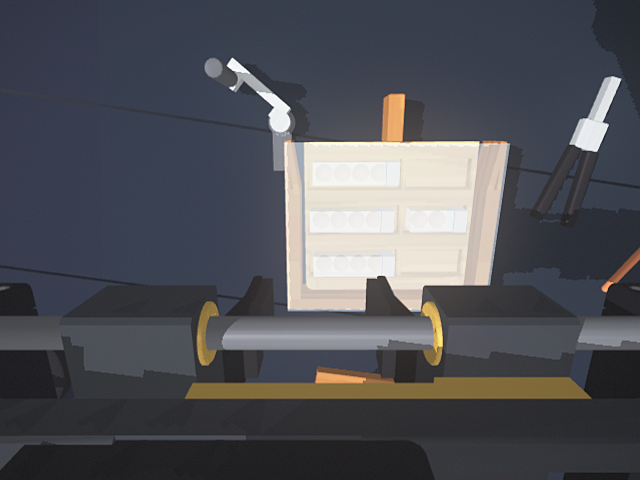

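The tray is home (pull at (393,118), tubes visible through the clear top) and the latch knob is at (214,68). Going for the knob.

```bash
python3 -m crank '[{"tx":35,"ty":-25,"tz":0,"turn":0},{"tx":75,"ty":-50,"tz":20,"turn":0},{"tx":110,"ty":-75,"tz":50,"turn":0},{"tx":131,"ty":-87,"tz":100,"turn":0},{"tx":131,"ty":-87,"tz":130,"turn":0}]' 45 12
python3 -m crank '[{"tx":0,"ty":0,"tz":0,"turn":0},{"tx":0,"ty":0,"tz":0,"turn":0}]'
python3 st.py .347 -.2876 .064
```

```text
time: 54.5
position: [0.3455, -0.2858, 0.1309]
tool_rot: [-2.052, -2.375, -0.001]
ft_force: [0.8, -0.0, 1.3]
grip_width: 0.515
grip_force: 0.0
time: 54.75
position: [0.3482, -0.2889, 0.1343]
tool_rot: [2.054, 2.374, 0.0]
ft_force: [-0.3, -0.8, -0.1]
grip_width: 0.515
grip_force: 0.0
pos [ 0.3482 -0.2889  0.1343] q7 0.77 toolx [-0.144  0.99  -0.001] closing ang 8.26 w 44.8
shift [ 1.6 -1.1 70.3]
```

```bash
python3 -m crank '[{"tx":1,"ty":-1,"tz":35,"turn":0},{"tx":1,"ty":-1,"tz":69,"turn":0},{"tx":1,"ty":-1,"tz":69,"turn":0}]'
python3 -m crank '[{"tx":0,"ty":0,"tz":0,"turn":0},{"tx":0,"ty":0,"tz":0,"turn":0},{"tx":0,"ty":0,"tz":0,"turn":0},{"tx":0,"ty":0,"tz":0,"turn":0}]' 5 12
python3 -m crank '[{"tx":9,"ty":10,"tz":0,"turn":0},{"tx":16,"ty":21,"tz":0,"turn":0},{"tx":20,"ty":34,"tz":0,"turn":0},{"tx":22,"ty":47,"tz":0,"turn":0},{"tx":22,"ty":47,"tz":0,"turn":0}]'; python3 st.py .399 -.2576 .064
```

```text
time: 55.12
position: [0.3455, -0.2872, 0.0635]
tool_rot: [-2.054, -2.373, 0.001]
ft_force: [0.1, -0.4, -0.6]
grip_width: 0.519
grip_force: 0.0
time: 55.62
position: [0.3467, -0.2879, 0.0647]
tool_rot: [2.055, 2.374, 0.0]
ft_force: [-0.1, -0.1, 2.2]
grip_width: 0.178
grip_force: 12.0
time: 56.25
position: [0.3895, -0.2567, 0.0636]
tool_rot: [-2.052, -2.375, -0.002]
ft_force: [-1.2, 5.6, 1.9]
grip_width: 0.177
grip_force: 12.0
pos [ 0.3895 -0.2567  0.0636] q7 0.69 toolx [-0.145  0.989  0.003] closing ang 8.34 w 15.4
shift [-2.2  9.2 -0.4]
```

```bash
python3 -m crank '[{"tx":-1,"ty":14,"tz":0,"turn":0},{"tx":-6,"ty":26,"tz":0,"turn":0},{"tx":-13,"ty":38,"tz":0,"turn":0},{"tx":-22,"ty":48,"tz":0,"turn":0},{"tx":-31,"ty":54,"tz":0,"turn":0}]' | grep -E 'pos|ft|width'
python3 -m crank '[{"tx":-10,"ty":4,"tz":0,"turn":0},{"tx":-20,"ty":7,"tz":0,"turn":0},{"tx":-31,"ty":8,"tz":0,"turn":0},{"tx":-32,"ty":8,"tz":0,"turn":0},{"tx":-32,"ty":8,"tz":0,"turn":0}]' | grep -E 'pos|ft|width'
python3 st.py .4604 -.311 .064
```

```text
position: [0.4476, -0.2825, 0.0635]
ft_force: [-3.4, 0.5, -1.9]
grip_width: 0.179
position: [0.461, -0.3128, 0.0638]
ft_force: [5.1, 1.3, -11.9]
grip_width: 0.175
pos [ 0.461  -0.3128  0.0638] q7 0.74 toolx [-0.144  0.99  -0.002] closing ang 8.28 w 15.2
shift [ 1.9 -0.3 -0.2]
```

```bash
python3 -m crank '[{"tx":0,"ty":0,"tz":0,"turn":0},{"tx":0,"ty":0,"tz":0,"turn":0},{"tx":0,"ty":0,"tz":0,"turn":0},{"tx":0,"ty":0,"tz":-50,"turn":0},{"tx":0,"ty":0,"tz":-110,"turn":0}]' 40
python3 -m crank '[{"tx":-35,"ty":10,"tz":-40,"turn":0},{"tx":-70,"ty":20,"tz":-80,"turn":0},{"tx":-105,"ty":30,"tz":-100,"turn":0},{"tx":-105,"ty":30,"tz":-100,"turn":0},{"tx":-105,"ty":30,"tz":-100,"turn":0}]'
python3 - <<'E'
from h import *
im,d,m=save('wrist','w12.png'); P=cloud(d,m); z=P[...,2];x,y=P[...,0],P[...,1]
reg=(d>0)&(x>.3)&(x<.56)&(y>-.36)&(y<-.2)
for r in rects(P,reg&(z>.07)&(z<.09),.28,-.4,close=5,minA=2e-5): print('knob',np.round(r,4), 'latch ang',np.arctan2(r[1]+.3196,r[0]-.399)-np.radians(8.1))
reg=(d>0)&(x>.44)&(x<.58)&(y>-.34)&(y<-.24)
for r in rects(P,reg&(z>.03)&(z<.038),.36,-.4,close=9,minA=3e-4): print('pull',np.round(r,4))
K=im; save('side','side4.png'); s=cv2.imread('pics/side4.png')
cv2.imwrite('pics/f.png',np.hstack([cv2.resize(K[:300,:,::-1],(400,188)),cv2.resize(s,(400,300))[:188]]))
for q in ['bowl','jar','cup','driftwood','pliers']:
    print(q,[np.round(r['xyz'],3).tolist() for r in ctrl.mark_of('side',q)[:1]])
E
```

```text
time: 58.12
position: [0.4588, -0.3123, 0.1746]
tool_rot: [-2.055, -2.374, 0.002]
ft_force: [0.3, -0.8, 0.3]
grip_width: 0.459
grip_force: 0.0
time: 58.75
position: [0.5041, -0.4113, 0.2733]
tool_rot: [-2.055, -2.374, -0.0]
ft_force: [0.6, 0.4, 0.1]
grip_width: 0.462
grip_force: 0.0
knob [ 4.59900e-01 -3.06100e-01  1.53000e-02  1.49000e-02 -3.68699e+01] latch ang 0.07703659902260723
pull [ 5.12100e-01 -2.99600e-01  4.47000e-02  1.64000e-02 -8.08377e+01]
bowl [[0.74, -0.018, -0.001]]
jar [[0.676, 0.04, -0.0]]
cup [[0.462, -0.304, 0.08]]
driftwood [[0.717, 0.351, 0.002]]
pliers [[0.723, -0.29, -0.0]]
```

View pics/w12.png

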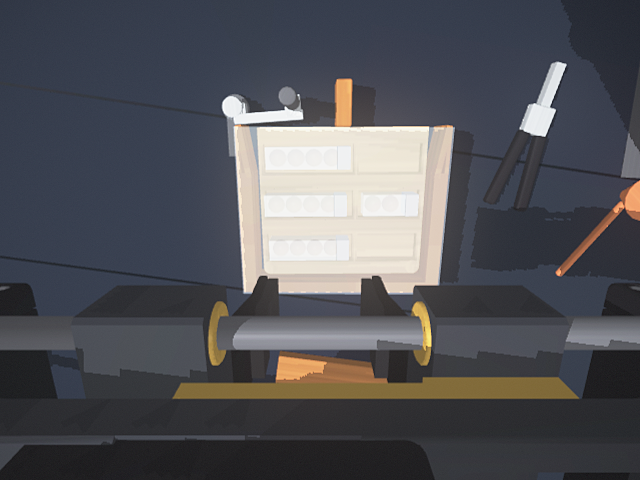

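The bar lies across the front, the tray is home and the bystanders are unmoved, but the knob reads about 0.08 rad open. I'll nudge it firmly shut with closed fingers.

```bash
python3 st.py .4556 -.2764 .13
python3 -m crank '[{"tx":45,"ty":-10,"tz":0,"turn":0},{"tx":90,"ty":-20,"tz":20,"turn":0},{"tx":125,"ty":-28,"tz":60,"turn":0},{"tx":140,"ty":-28,"tz":110,"turn":0},{"tx":140,"ty":-28,"tz":143,"turn":0}]' 0 20
python3 -m crank '[{"tx":0,"ty":0,"tz":0,"turn":0},{"tx":0,"ty":0,"tz":0,"turn":0}]'
python3 st.py .4556 -.2764 .064
```

```text
pos [ 0.5045 -0.4114  0.2739] q7 0.84 toolx [-0.144  0.99   0.   ] closing ang 8.29 w 40.1
shift [140.6 -29.  144. ]
time: 59.72
position: [0.456, -0.2751, 0.1292]
tool_rot: [-2.052, -2.377, -0.001]
ft_force: [1.2, 0.3, -0.3]
grip_width: 0.028
grip_force: 0.0
time: 59.98
position: [0.4577, -0.2782, 0.1326]
tool_rot: [2.055, 2.373, 0.001]
ft_force: [-1.6, -1.0, 0.7]
grip_width: 0.008
grip_force: 0.0
pos [ 0.4577 -0.2782  0.1326] q7 0.66 toolx [-0.143  0.99  -0.001] closing ang 8.23 w 0.7
shift [ 2.2 -1.9 68.6]
```

```bash
python3 -m crank '[{"tx":3,"ty":-2,"tz":35,"turn":0},{"tx":3,"ty":-2,"tz":68,"turn":0},{"tx":3,"ty":-2,"tz":68,"turn":0}]' | grep -E 'pos|ft'
python3 -m crank '[{"tx":-7,"ty":0,"tz":0,"turn":0},{"tx":-12,"ty":0,"tz":0,"turn":0},{"tx":-15,"ty":0,"tz":0,"turn":0},{"tx":-18,"ty":0,"tz":0,"turn":0},{"tx":-18,"ty":0,"tz":0,"turn":0}]' | grep -E 'pos|ft'
python3 -m crank '[{"tx":-2,"ty":0,"tz":0,"turn":0},{"tx":-2,"ty":0,"tz":0,"turn":0}]'| grep -E 'pos|ft'
```

```text
position: [0.4538, -0.2747, 0.0627]
ft_force: [0.5, 0.3, -0.4]
position: [0.4573, -0.2929, 0.0633]
ft_force: [-0.0, 1.0, -0.1]
position: [0.4573, -0.2936, 0.0629]
ft_force: [0.5, 4.5, 2.1]
```

```bash
python3 -m crank '[{"tx":-2,"ty":0,"tz":0,"turn":0},{"tx":-3,"ty":0,"tz":0,"turn":0},{"tx":-3,"ty":0,"tz":0,"turn":0}]'| grep -E 'pos|ft'
python3 -m crank '[{"tx":8,"ty":0,"tz":0,"turn":0},{"tx":15,"ty":0,"tz":0,"turn":0},{"tx":15,"ty":0,"tz":-50,"turn":0},{"tx":15,"ty":0,"tz":-105,"turn":0},{"tx":15,"ty":0,"tz":-150,"turn":0}]'| grep -E 'pos|ft'
python3 -m crank '[{"tx":-45,"ty":10,"tz":-10,"turn":0},{"tx":-90,"ty":20,"tz":-30,"turn":0},{"tx":-140,"ty":25,"tz":-60,"turn":0},{"tx":-140,"ty":25,"tz":-60,"turn":0},{"tx":-140,"ty":25,"tz":-60,"turn":0}]'| grep -E 'pos'
python3 - <<'E'
from h import *
im,d,m=save('wrist','w13.png'); P=cloud(d,m); z=P[...,2];x,y=P[...,0],P[...,1]
reg=(d>0)&(x>.3)&(x<.56)&(y>-.36)&(y<-.2)
for r in rects(P,reg&(z>.07)&(z<.09),.28,-.4,close=5,minA=2e-5): print('knob',np.round(r,4), 'latch ang',np.arctan2(r[1]+.3196,r[0]-.399)-np.radians(8.1))
reg=(d>0)&(x>.44)&(x<.58)&(y>-.34)&(y<-.24)
for r in rects(P,reg&(z>.03)&(z<.038),.36,-.4,close=9,minA=3e-4): print('pull',np.round(r,4))
E
```

```text
position: [0.4574, -0.2939, 0.0628]
ft_force: [-2.8, 10.1, 6.3]
position: [0.4555, -0.2835, 0.2153]
ft_force: [1.1, -0.6, -0.9]
position: [0.4999, -0.4174, 0.2722]
knob [ 0.4608 -0.3104  0.0153  0.0151 -8.1301] latch ang 0.006029305257621714
pull [ 5.12100e-01 -2.99300e-01  4.42000e-02  1.64000e-02 -8.12538e+01]
```

Latch is at its stop (≈0 rad), the tray is home, and the arm is clear.

```bash
python3 - <<'E'
from bench import ctrl
print(ctrl.get_state()['time'], ctrl.close_job())
E
```

```text
the job is handed in; nothing more can be done
62.9 None
```

The job is handed in at 62.9 s with no verdict returned: both copper spools are in the box, all four tubes lie in matching pockets, the tray is home in the case, and the latch is shut (about 0 rad measured).

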